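# Slide the specimen carrier home in the light-box viewer and latch it

## Robot

A 6-joint arm with a two-finger parallel gripper is mounted at the origin on the work surface. World frame = base frame: x ahead of the robot, y to its left, z up, the work surface at z = 0. Lengths are in m, angles in rad, forces in N, time in s.
With the tool pointing down it reaches from about 0.35 to 0.975 m from the base axis. Payload 4.9 kg.
Tool frame: the origin (TCP) lies at the very end of the fingers, on their centre line; the grasp point (between the pads) lies 19 mm behind it; z points along the fingers, x is the direction in which the jaws open and shut, and the axes are right-handed (so a half turn about z gives the same grasp; the last joint's range is limited). The gripper opens to 85 mm and grips with 20 to 120 N. Pads are 22 mm wide; open, the fingers measure 114 mm over their backs; the gripper's body (76 mm by 85 mm) begins 54 mm behind the grasp point. The pads swing forward as they close: fully open they stand 13 mm farther back than shut.
Start: joints at [-1.468, 0.053, 1.613, -0, 1.476, -0.119], TCP at [0.137, -0.61, 0.231] pointing down, gripper open.
Joint ranges: [-3.01, 3.01], [-1.01, 2.22], [0.06, 2.58], [-1.02, 4.17], [0.09, 2.62], [-3.14, 3.14]. Speed limits (rad/s): [2.57, 2.57, 3.14, 3.14, 3.14, 3.14].

## Interface

Orientations are given as a rotation vector (axis times angle).
In Python, from station import monitor, imaging, ticket gives the robot as it stands.
- The arm moves only by the tool step_arm, never from a script. Its argument "targets" is one flat list of numbers, 4 for each row, row after row: the shift along the tool's x, y, z in m, then the turn about the tool's z in rad. In form: [tx, ty, tz, roll, tx, ty, tz, roll, ...]. A call has 1 to 12 rows; each row is the pose to reach, as a shift and turn from the pose measured when the call began, along the tool's axes at that moment; what a row does not reach only later rows make up. A row lasts 1/12 s, in which the tool goes at most 41.7 mm and 7.16 degrees, less where a joint would pass 70% of its speed; a pose out of reach is approached as far as the arm can. A call with a gripper value outside its range is refused whole. "grip" is the finger opening in m, from 0 to 0.0854, set as the call begins (left out, the last holds). The fingers move at their own pace and stop on an object; "force" is the grip in N (left out, the last holds). Time passes only in rows, so rows that repeat a pose let the fingers close. It gives the time, the measured TCP pose, the force and the opening at its end, in the units of the state.
- monitor.get_obs(): the state, without advancing time (a new reading comes with each control period).
- imaging.get_image(name): name is "scene" or "top"; returns a dict with "color" (480x640x3 uint8, red, green, blue), "depth" (480x640 float32, m along the optical axis (not along the pixel's ray), 0 where there is no reading), "fov_y" (degrees; the focal length in pixels is half the picture's height over the tangent of half this angle, whatever the lens; pixels are square), "cx", "cy" (the principal point, pixels), "R" (3x3) and "t" (3): a world point X has camera coordinates R X + t. Camera axes: x right, y down, z forward; pixel columns grow to the right and rows downward; lengths in m; the calibration is good to about 2 mm. A picture is of the moment at which its call begins.
- ticket.finish_job(): hands the job in, once; it reports no verdict.
Trained networks look in a picture, given as the dict that the camera call returned (one of the last four; its "shot" number tells which), for a name from the list of things; names that differ only in an ending like _2 or _b are one class to them, and where a whole thing is asked for, a point or a joint stands for the part that bears it (a point fixed in the world has none). Each returns a list of dicts, best first, with "score" (0 to 1); they miss things now and then, are a little off and sometimes report something else, mostly with a low value. They report only what shows in the picture. A call takes as long as a camera call. They do not tell look-alikes from the thing itself.
- imaging.search_frame(name, picture): "uv" ([column, row] in pixels, amid what is visible of it).
- imaging.mark_of(name, picture): "uv" ([column, row] in pixels: a listed point, or the origin of a listed thing).
The state is a dict: "t": time; "q": joint angles; "dq": joint speeds; "effort": joint torques, N m; "tool_pos": TCP position; "tool_rot": TCP orientation; "contact_force": force on the tool from outside, world axes, zero at the start; "wrist_torque": the same for the moment, N m; "opening": finger opening in m.
Only numpy, scipy, OpenCV 4.12 (cv2) and the standard library are available. Lean on these libraries where they do the work, as an engineer would, in place of code of your own. Each camera call takes 0.05 s, during which the arm holds its last target.

## Task

Get the slide carrier ready for viewing: press your closed fingertips lightly on its rubber thumb pad, never bearing on the carrier with more than 25 N, and drag it flat along the light box into the holder until it is fully home against the end stop. Then push the latch knob all the way across so that the bolt locks the carrier in. Keep the carrier flat and do not disturb the other things on the bench.

Things in the scene. Friction and masses are not known exactly. Their poses are not given: they have to be found in the camera images.
- viewer: Grey light box fixed on the bench; origin on its underside, flat top (deck) 30 mm higher, spanning x -125..115, y -215..205 mm in its frame. Holder at its +y end: black rails 9.5 mm high, inner faces x = +-52, y 36 (on the -x side 64) to 175 mm; lips over the carrier's edges reach in to x = +-45, 6.5 mm above the deck. The carrier goes in along +y.
- mouth (a point): Middle of the holder's entrance, on the deck, at x = 0, y = 36 mm of the viewer's frame, axes as the viewer's. Funnel walls 9.5 mm high lead in to it, from x = +-72 mm at y = -16 to x = +-51.5 mm at y = 36 mm of the viewer's frame.
- home (a point): Where the carrier's origin must come: on the deck, at x = 0, y = 115 mm of the viewer's frame, axes as the viewer's. The carrier's front edge then meets the black end stop (its face 60 mm farther along +y).
- carrier: Loose flat aluminium plate 100 (x) by 120 (y) by 4 mm, 100 to 210 g, origin at the centre of its underside, a glass slide on either side of the rubber pad. Starts flat on the deck before the funnel, its y axis within 0.25 rad of the viewer's y. The bare metal is slippery (friction about 0.2 on deck, rails and fingers).
- pad (a point): Centre of the top of the carrier's black rubber thumb pad, 60 (x) by 40 (y) by 2 mm, 6 mm above the carrier's underside, axes as the carrier's. It grips the fingers well (friction about 1), so 6 to 15 N pressed on it carries the plate along, turning with the fingers. It is hard: 1 mm too low means some 20 N or more.
- latch (a joint): Latch travel in m: starts open (0 to 0.006), 0.038 fully across at its stop. The 12 mm wide steel bolt slides along the viewer's +x at y = 46 mm of its frame, passing just behind the rear edge of a carrier that is home (3 mm of play), and is blocked by one that is not. About 2 N of friction; it stays where it is left.
- latch_knob (a point): Centre of the top of the latch's upright black knob, 14 mm in diameter, 32 mm tall, its top 39.5 mm above the deck, standing on the 7.5 mm high bolt. It is at x = -100 mm + the latch's travel, y = 46 mm of the viewer's frame. Push it, or pinch it from above, along the viewer's +x.
- dropper: Amber dropper bottle, 28 mm wide, 55 mm tall, standing on the deck's +x margin; leave alone. Origin under its centre.
- wellplate: White well plate 85 x 127 x 14 mm lying behind the light box; leave alone. Origin under its centre.
- pipette: Pipette lying behind the light box, about 200 mm long, 22 mm high; leave alone. Origin under its body.
- tuberack: Orange tube rack 75 x 150 x 65 mm on the left of the bench; leave alone. Origin under its centre.
- beaker: Clear beaker 72 mm wide, 95 mm tall on the left of the bench; leave alone. Origin under its centre.
- tipbox: Blue tip box 85 x 125 x 70 mm on the right of the bench; leave alone. Origin under its centre.
- washbottle: White bottle 68 mm wide, 170 mm tall on the right of the bench; leave alone. Origin under its centre.
Things that resemble listed ones, but are neither listed nor needed, are in the scene too. Of the things like the carrier, leave any that is green; of the rest the smaller one is meant.

How it is judged:
On the way, in this order (a step that is already met when the one before it is completed fails the run):
1. the carrier is dragged by the fingertips pressing on its top, more than 50 mm from its start (contact force between the fingers and carrier above 1 N and distance of carrier from where it was at the start of the episode above 0.05 m and x of the grasp point in the frame of carrier between -0.045 and 0.045 m and y of the grasp point in the frame of carrier between -0.055 and 0.055 m), for 0.05 s.
2. the carrier is fully home in the holder (within 3 mm of the end stop, under the lips) with the latch still open (y of carrier in the frame of viewer above 0.112 m and angle between the y axis of carrier and the y axis of viewer, either way round below 0.05 rad and z of carrier in the frame of viewer below 0.033 m and value of joint latch below 0.012 m), for 0.2 s.
3. the latch is pushed all the way across (value of joint latch above 0.034 m), for 0.2 s.
At the end, for the whole second after the job is handed in: The carrier lies flat and at rest in the holder, under the lips, its origin within 4 mm of its home place against the end stop, and the latch bolt is across (travel over 34 of 38 mm) (y of carrier in the frame of viewer between 0.111 and 0.118 m and x of carrier in the frame of viewer between -0.004 and 0.004 m and angle between the y axis of carrier and the y axis of viewer, either way round below 0.05 rad and z of carrier in the frame of viewer below 0.033 m and angle between carrier's own z axis and vertical below 0.05 rad and value of joint latch above 0.034 m and linear speed of carrier below 0.01 m/s); the robot touches nothing.
It fails at once if the robot bears on the carrier with more than 25 N (contact force between any of the arm, the fingers and carrier above 25 N).
It fails at once if the carrier is tipped or lifted off the deck (angle between carrier's own z axis and vertical above 0.15 rad or z of carrier in the frame of viewer above 0.045 m).
It fails at once if another thing on the bench is moved by more than 30 mm (distance of any of dropper, wellplate, pipette, tuberack, beaker, tipbox, washbottle from where it was at the start of the episode above 0.03 m).
It also fails if it takes over 61 s, if anything falls off the work surface, if the arm or the gripper's body presses on something with over 40 N, if the wrist force passes 120 N, or if a joint passes its speed limit or range.

## Working session

There is one attempt and no reset: what is moved stays moved. The work goes in short steps, Python scripts to look and compute and a tool call to move; the robot and the scene stay as the last step left them, time stands still between calls to the robot, and variables do not carry over. Pictures are saved under pics/ and viewed, and the job is handed in when it is done.

Besides the shell and the picture viewer there is one more tool, called after "Emit:" by a JSON object that holds its "name" and its "arguments". step_arm: Moves the arm, as the interface text tells. Its arguments: {"type":"object","properties":{"targets":{"type":"array","items":{"type":"number"}},"grip":{"type":"number"},"force":{"type":"number"}},"required":["targets"]}

```bash
mkdir -p pics; ls; python3 - <<'E'
from station import monitor, imaging
import cv2, numpy as np
o=monitor.get_obs(); print({k:np.round(v,3).tolist() for k,v in o.items()})
for n in ("scene","top"):
    p=imaging.get_image(n); cv2.imwrite(f"pics/{n}0.png",p["color"][:,:,::-1])
    np.savez(f"{n}0.npz",**p)
    print(n,p["fov_y"],p["cx"],p["cy"],p["R"].round(3).tolist(),p["t"].round(3).tolist(),p.keys())
    for name in ("viewer","carrier","pad","latch_knob","mouth","home","dropper"):
        try:
            r=imaging.mark_of(name,p); print(name,[(np.round(d["uv"],1).tolist(),round(d["score"],2)) for d in r])
        except Exception as e: print(name,e)
E
```

```text
pics
{'t': 0.0, 'q': [-1.468, 0.053, 1.614, -0.0, 1.476, -0.119], 'dq': [-0.001, 0.001, 0.0, -0.0, 0.001, -0.001], 'effort': [0.001, -39.368, -37.018, -0.0, 0.007, 0.0], 'tool_pos': [0.137, -0.609, 0.23], 'tool_rot': [-2.452, 1.961, 0.002], 'contact_force': [0.995, 0.221, 0.085], 'wrist_torque': [0.006, 0.035, 0.006], 'opening': 0.085}
scene 54.364877255901106 317.97332164404014 242.23719222594514 [[0.108, 0.994, -0.021], [0.554, -0.078, -0.829], [-0.825, 0.078, -0.559]] [-0.024, -0.222, 1.548] dict_keys(['color', 'depth', 'fov_y', 'cx', 'cy', 'R', 't', 'shot'])
viewer [([303.4, 274.2], 0.9)]
carrier [([260.9, 264.6], 0.97), ([222.0, 216.5], 0.95), ([140.0, 235.5], 0.58)]
pad [([257.1, 263.4], 0.91), ([139.5, 232.1], 0.69), ([220.6, 209.2], 0.67)]
latch_knob [([322.5, 235.2], 0.5)]
mouth [([316.0, 266.3], 0.82)]
home [([346.0, 271.5], 0.66)]
dropper [([221.7, 287.9], 0.83)]
top 55.67386604165521 319.73855054237896 244.30973465433755 [[-0.004, -1.0, -0.022], [-0.992, 0.007, -0.123], [0.124, 0.021, -0.992]] [-0.027, 0.518, 1.096] dict_keys(['color', 'depth', 'fov_y', 'cx', 'cy', 'R', 't', 'shot'])
viewer [([339.0, 237.0], 0.78)]
carrier [([511.3, 334.0], 0.86), ([377.8, 246.0], 0.85), ([426.1, 368.5], 0.66)]
pad [([424.6, 371.3], 0.94), ([510.9, 333.0], 0.91), ([376.6, 248.4], 0.65)]
latch_knob [([308.3, 267.2], 0.6)]
mouth [([325.9, 235.9], 0.57)]
home [([294.4, 227.5], 0.71), ([153.5, 192.6], 0.46)]
dropper [([406.4, 208.1], 0.64)]
```

View pics/scene0.png

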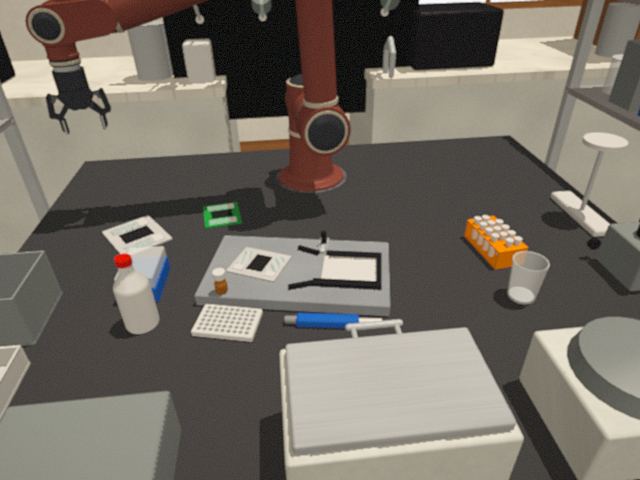

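View pics/top0.png

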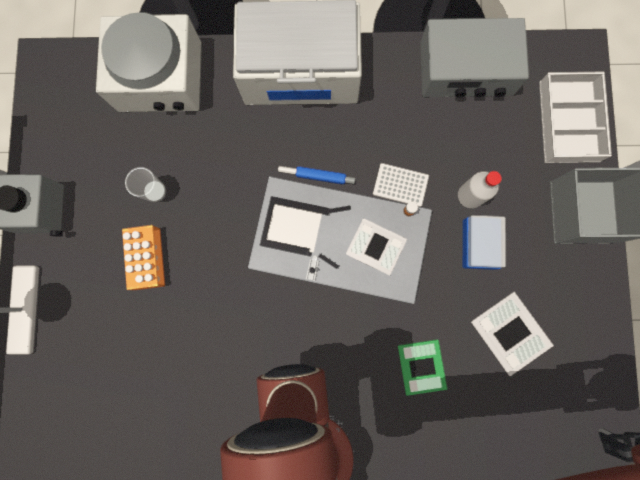

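The top picture shows three carrier-like things: white on the deck at (377,246), larger white on the bench at (511,334), and green at (424,368). By the description, I want the smaller non-green one, at (377,246). Next I'll measure it and check a close crop.

```bash
cat > h.py <<'E'
import numpy as np, cv2
def load(f): 
    d=np.load(f); return {k:d[k] for k in d.files}
def K(p):
    f=p["color"].shape[0]/2/np.tan(np.radians(float(p["fov_y"]))/2); return f,float(p["cx"]),float(p["cy"])
def back(p,uv,z):
    f,cx,cy=K(p); uv=np.atleast_2d(uv).astype(float)
    d=np.c_[(uv[:,0]-cx)/f,(uv[:,1]-cy)/f,np.ones(len(uv))]@p["R"]
    c=-p["R"].T@p["t"]; s=(z-c[2])/d[:,2]
    return c+d*s[:,None]
def cloud(p):
    f,cx,cy=K(p); v,u=np.mgrid[:480,:640]; z=p["depth"]
    X=np.stack([(u-cx)/f*z,(v-cy)/f*z,z],-1)-p["t"]
    return X@p["R"]
def proj(p,X):
    f,cx,cy=K(p); c=np.atleast_2d(X)@p["R"].T+p["t"]
    return np.c_[f*c[:,0]/c[:,2]+cx,f*c[:,1]/c[:,2]+cy]
E
python3 - <<'E'
from h import *
p=load("top0.npz"); X=cloud(p)
c=p["color"][165:315,235:445,::-1]; cv2.imwrite("pics/crop0.png",cv2.resize(c,(798,570),interpolation=cv2.INTER_CUBIC))
s=load("scene0.npz"); Xs=cloud(s)
c=s["color"][225:320,190:400,::-1]; cv2.imwrite("pics/crop1.png",cv2.resize(c,(798,361),interpolation=cv2.INTER_CUBIC))
for n,P,XX in(("top",p,X),("scene",s,Xs)):
    m=(P["depth"]>0)&(XX[...,2]>.02)&(XX[...,2]<.05)&(abs(XX[...,1]+0.05)<.35)&(XX[...,0]>.35)&(XX[...,0]<.9)
    m=m.astype(np.uint8); k,l,st,_=cv2.connectedComponentsWithStats(m); i=1+np.argmax(st[1:,4]); print(n,st[i])
    pts=XX[l==i]; print(pts[:,2].mean(), np.median(pts[:,2]))
    r=cv2.minAreaRect(pts[:,:2].astype(np.float32)); print(r); print(cv2.boxPoints(r).round(4).tolist())
for nm,uv in(("bigwhite",(511,334)),("ours",(377,246)),("green",(424,368))):
    print(nm,X[uv[1],uv[0]].round(4))
E
```

```text
top [  248   177   184   127 15873]
0.031635051273783375 0.030927150473701932
((0.5320965051651001, -0.07990999519824982), (0.42210760712623596, 0.2404291331768036), 77.67786407470703)
[[0.36959999799728394, -0.2603999972343445], [0.6044999957084656, -0.3118000030517578], [0.694599986076355, 0.1005999967455864], [0.45969998836517334, 0.15189999341964722]]
scene [  194   236   196    74 11605]
0.030128642106913184 0.02919415016545096
((0.5333831906318665, -0.08124688267707825), (0.4192064702510834, 0.24884985387325287), 77.68414306640625)
[[0.3671000003814697, -0.25949999690055847], [0.6101999878883362, -0.3125999867916107], [0.6996999979019165, 0.09700000286102295], [0.45649999380111694, 0.1500999927520752]]
bigwhite [ 0.2956 -0.4976  0.0067]
ours [ 0.5119 -0.1708  0.0363]
green [ 2.136e-01 -2.837e-01  2.000e-04]
```

View pics/crop0.png

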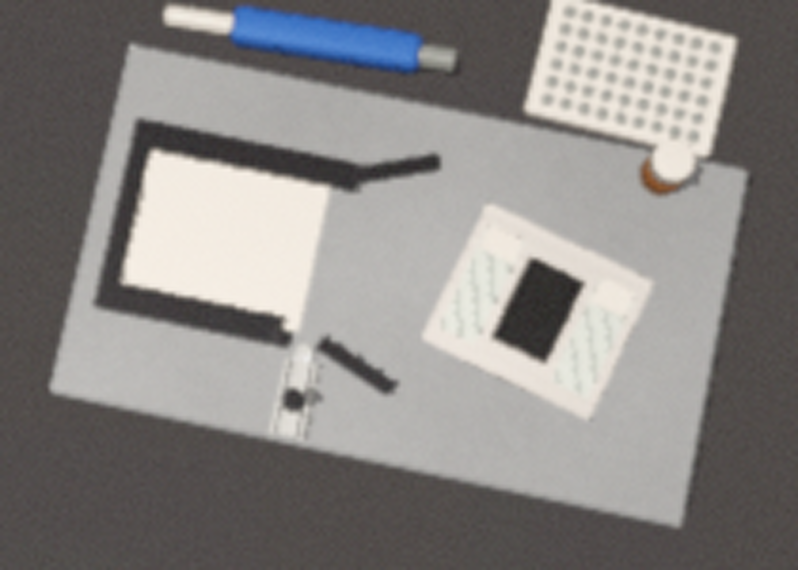

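View pics/crop1.png

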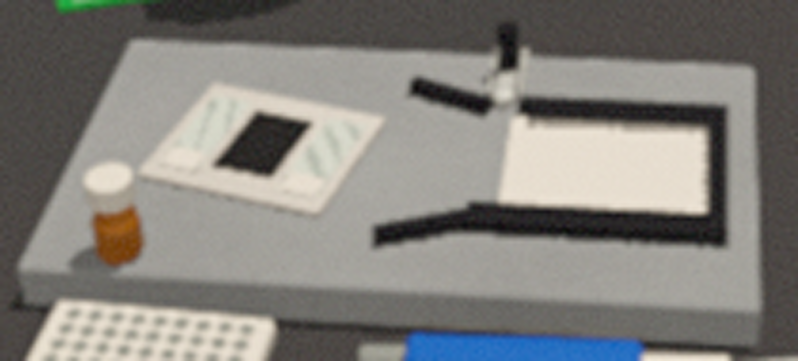

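The close crop confirms it: a white plate with a black pad and two glass slides, lying on the deck in front of the funnel. I'll refine the poses in rectified views from both cameras.

```bash
cat >> h.py <<'E'
# rectified view: viewer-frame guess (origin o, yaw th); pixel (c,r): y_v = r? -> x_v=(c-150)mm, y_v=(240-r)mm at half mm
S=2
def rect(p,o,th,z):
    def w(xv,yv):
        c,s=np.cos(th),np.sin(th); return [o[0]+c*xv-s*yv,o[1]+s*xv+c*yv,z]
    q=[(-.15,-.24),(.15,-.24),(.15,.24),(-.15,.24)]
    src=proj(p,np.array([w(*a) for a in q])).astype(np.float32)
    dst=np.array([((a[0]+.15)*1000*S,(.24-a[1])*1000*S) for a in q],np.float32)
    return cv2.warpPerspective(p["color"],cv2.getPerspectiveTransform(src,dst),(300*S,480*S),flags=cv2.INTER_CUBIC)
def toxy(uv): uv=np.atleast_2d(uv); return np.c_[uv[:,0]/S-150,240-uv[:,1]/S]
def edges(g,axis,pos0,samples,sign,win=15):
    """subpixel max-gradient positions; axis='x': edge near x=pos0, at y samples"""
    out=[]
    for s in samples:
        t=np.arange(-win,win+.01,.5)
        if axis=='x': u=(pos0+t+150)*S; v=np.full_like(u,(240-s)*S)
        else: v=(240-(pos0+t))*S; u=np.full_like(v,(s+150)*S)
        pr=cv2.remap(g,u.astype(np.float32)[None],v.astype(np.float32)[None],cv2.INTER_LINEAR)[0].astype(float)
        d=np.gradient(cv2.GaussianBlur(pr[None],(9,1),2)[0])*sign; i=int(d.argmax())
        w=np.clip(d[max(0,i-5):i+6],0,None); tt=t[max(0,i-5):i+6]
        out.append((s,pos0+(w*tt).sum()/w.sum()))
    a=np.array(out); 
    for _ in range(3):
        k=np.polyfit(a[:,0],a[:,1],1); r=abs(a[:,1]-np.polyval(k,a[:,0])); a=a[r<max(1.0,2*np.median(r))]
    return k,len(a),r.std()
E
python3 - <<'E'
from h import *
for n in("top","scene"):
    p=load(n+"0.npz")
    th=-0.2142; c,s=np.cos(th),np.sin(th)
    o=np.array([0.5325,-0.0800])-np.array([[c,-s],[s,c]])@[-.005,-.005]
    for it in range(3):
        g=cv2.cvtColor(rect(p,o,th,.03),cv2.COLOR_RGB2GRAY).astype(np.float32)
        L,a1,_=edges(g,'x',-125,range(-200,195,8),1); R,a2,_=edges(g,'x',115,range(-200,195,8),-1)
        B,b1,_=edges(g,'y',-215,range(-115,105,8),1); T,b2,_=edges(g,'y',205,range(-115,105,8),-1)
        print(n,it,[np.round(k,4).tolist() for k in(L,R,B,T)],a1,a2,b1,b2)
        # use top edges; small misfits
        use=[L,R,B,T]
        dth=-(L[0]+R[0])/2 if n=="top" else -L[0]
        # yaw: line x = k*y + c -> y axis tilted by atan(k): rotation -k
        cx=(np.polyval(L,0)+125+np.polyval(R,0)-115)/2; cy=(np.polyval(B,0)+215+np.polyval(T,0)-205)/2
        c,s=np.cos(th),np.sin(th); o=o+np.array([[c,-s],[s,c]])@[cx/1e3,cy/1e3]; th+=dth
        print(o.round(4),round(th,4), "widths",np.polyval(R,0)-np.polyval(L,0),np.polyval(T,0)-np.polyval(B,0))
    np.save(n+"_v.npy",[o[0],o[1],th])
    for z in(.034,.036):
        im=rect(p,o,th,z); cv2.imwrite(f"pics/rect_{n}_{int(z*1000)}.png",cv2.resize(im[:,:,::-1],(375,600)))
        g=cv2.cvtColor(im,cv2.COLOR_RGB2GRAY); 
        roi=np.zeros_like(g); roi[int((240+20)*S):int((240+200)*S),:]=1
        if z==.036: m=((g<110)&(roi>0)).astype(np.uint8)
        else: 
            m=((im.min(2)>205)&(roi>0)).astype(np.uint8)
        k,l,st,ce=cv2.connectedComponentsWithStats(m)
        for i in np.argsort(-st[1:,4])[:3]+1:
            ys,xs=np.nonzero(l==i); r=cv2.minAreaRect(np.c_[xs,ys].astype(np.float32))
            print(n,z,"blob",st[i,4]/S/S,toxy(ce[i]).round(1),toxy(r[0]).round(1),np.round(np.array(r[1])/S,1),r[2])
E
```

```text
top 0 [[0.0015, -124.6164], [0.002, 113.6649], [-0.001, -213.2519], [-0.0003, 204.7151]] 50 38 28 28
[ 0.5381 -0.0754] -0.216 widths 238.28131771760437 417.96694282663
top 1 [[-0.0001, -124.1461], [-0.0001, 114.1654], [0.0007, -213.9511], [0.0015, 204.0084]] 50 37 28 28
[ 0.5382 -0.0753] -0.2158 widths 238.31151660243785 417.9594581681989
top 2 [[-0.0001, -124.1578], [0.0, 114.1465], [0.0006, -213.9834], [0.0013, 203.9853]] 50 37 28 28
[ 0.5381 -0.0753] -0.2158 widths 238.3042937073767 417.968737268753
top 0.034 blob 8347.5 [[ -5.8 -95.5]] [[ -6.1 -96.4]] [ 99.5 119.2] 14.23145866394043
top 0.034 blob 2427.0 [[ 129.6 -133.8]] [[ 124. -125.]] [122.  51.] 90.0
top 0.036 blob 4542.5 [[-137.6 -109.8]] [[-137.5 -109.8]] [179.5  25. ] 90.0
top 0.036 blob 2108.25 [[ -5.6 -97. ]] [[ -5.4 -97.2]] [57.8 37.9] 14.42077350616455
top 0.036 blob 1738.75 [[129.4 -47.4]] [[131.5 -74. ]] [108.  36.] 90.0
scene 0 [[0.0028, -120.6412], [0.0009, 119.6701], [-0.0024, -213.5752], [-0.0029, 204.4831]] 37 45 28 28
[ 0.543  -0.0767] -0.217 widths 240.31130014493647 418.0582916290575
scene 1 [[0.0006, -124.803], [-0.0021, 115.1939], [0.0013, -214.0347], [-0.0002, 203.9972]] 41 41 28 28
[ 0.5431 -0.0768] -0.2176 widths 239.99691702146063 418.03182723199666
scene 2 [[0.0021, -125.1236], [-0.0032, 115.0363], [0.002, -214.0367], [0.0005, 204.0076]] 40 41 28 28
[ 0.5431 -0.0768] -0.2197 widths 240.1599072524333 418.04428999931906
scene 0.034 blob 308.75 [[  31.9 -183.1]] [[  31.8 -183.4]] [20.3 21.9] 7.125016689300537
scene 0.034 blob 202.75 [[ 26.6 -65.3]] [[ 26.8 -65.3]] [13.5 19.3] 24.443954467773438
scene 0.034 blob 188.75 [[   7.9 -143.2]] [[   7.5 -143. ]] [12.5 17.8] 14.743562698364258
scene 0.036 blob 6051.5 [[-133.4 -109.9]] [[-133.  -109.8]] [179.5  34. ] 90.0
scene 0.036 blob 4824.0 [[ 122.6 -127.7]] [[ 105.8 -109.7]] [ 87.5 179.5] -0.0
scene 0.036 blob 2108.25 [[ -6.9 -96.8]] [[ -6.8 -96.9]] [58.4 37.7] 13.736268043518066
```

```bash
cat >> h.py <<'E'
from scipy.spatial.transform import Rotation as Ro
def rows(o,wps,rnd=4):
    """wps: list of (x,y,z,yaw_of_tool_x,nrows). prints flat rows relative to pose o"""
    P=np.array(o["tool_pos"]); M=Ro.from_rotvec(o["tool_rot"]).as_matrix()
    yaw0=np.arctan2(M[1,0],M[0,0]); cur=np.r_[P,yaw0]; out=[]
    print("tcp",P.round(4),"yaw",round(yaw0,4),"tilt",M[2,2].round(5))
    for w in wps:
        for i in range(1,w[4]+1):
            t=cur+(np.array(w[:4])-cur)*i/w[4]
            d=M.T@(t[:3]-P); r=-(t[3]-yaw0)
            out.append(np.r_[d,r])
        cur=np.array(w[:4],float)
    print(len(out),"rows"); print(", ".join(",".join(f"{v:.{rnd}f}".rstrip('0').rstrip('.') for v in r) for r in out))
def v2w(V,x,y):  # mm -> m
    c,s=np.cos(V[2]),np.sin(V[2]); return V[0]+(c*x-s*y)/1e3, V[1]+(s*x+c*y)/1e3
def w2v(V,X,Y):
    c,s=np.cos(V[2]),np.sin(V[2]); a,b=X-V[0],Y-V[1]; return np.round([(c*a+s*b)*1e3,(-s*a+c*b)*1e3],2)
E
python3 - <<'E'
from h import *
from station import monitor
for n in("top","scene"):
    V=np.load(n+"_v.npy"); print(n,V,"pad",np.round(v2w(V,-5.6,-97),4),"home",np.round(v2w(V,0,115),4))
    p=load(n+"0.npz"); im=rect(p,V[:2],V[2],.0695); cv2.imwrite(f"pics/knob_{n}.png",cv2.resize(im[300:500,0:300,::-1],None,fx=2,fy=2))
    g=im.max(2)[300:480,20:200]; m=(g<90).astype(np.uint8); k,l,st,ce=cv2.connectedComponentsWithStats(m)
    for i in range(1,k):
        if st[i,4]>60: print(st[i],toxy(ce[i]+[20,300]).round(1))
V=np.load("top_v.npy"); x,y=v2w(V,-5.6,-97)
rows(monitor.get_obs(),[(x,y,.16,-.466,20)],3)
E
```

```text
top [ 0.53814944 -0.07533306 -0.2158223 ] pad [ 0.5119 -0.1689] home [0.5628 0.037 ]
[   0    0   27  180 4572] [[-133.9   45.2]]
[ 150    0   30   72 1854] [[-58.1  74.3]]
[ 74  82  22  23 389] [[-97.9  43.7]]
[ 127  110   41   70 1099] [[-66.  17.]]
scene [ 0.54309734 -0.07675828 -0.21968507] pad [ 0.5165 -0.1702] home [0.5682 0.0355]
[    0     0   180   180 25893] [[-104.    45.3]]
tcp [ 0.1375 -0.6097  0.2313] yaw -1.349 tilt -1.0
20 rows
-0.017,-0.023,0.004,-0.044, -0.035,-0.046,0.007,-0.088, -0.052,-0.069,0.011,-0.132, -0.07,-0.092,0.014,-0.177, -0.087,-0.116,0.018,-0.221, -0.104,-0.139,0.021,-0.265, -0.122,-0.162,0.025,-0.309, -0.139,-0.185,0.029,-0.353, -0.156,-0.208,0.032,-0.397, -0.174,-0.231,0.036,-0.441, -0.191,-0.254,0.039,-0.486, -0.209,-0.277,0.043,-0.53, -0.226,-0.3,0.046,-0.574, -0.243,-0.324,0.05,-0.618, -0.261,-0.347,0.053,-0.662, -0.278,-0.37,0.057,-0.706, -0.295,-0.393,0.061,-0.751, -0.313,-0.416,0.064,-0.795, -0.33,-0.439,0.068,-0.839, -0.348,-0.462,0.071,-0.883
```

View pics/knob_top.png

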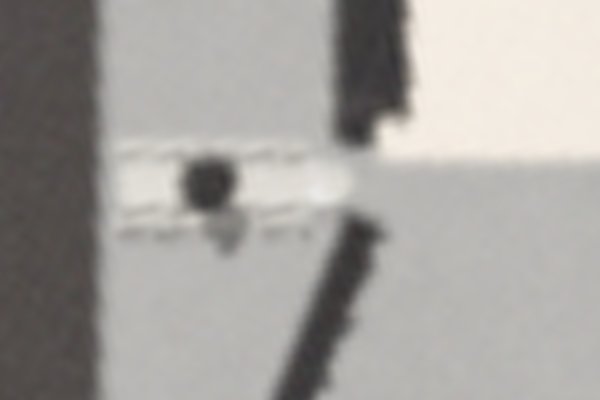

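View pics/rect_scene_36.png

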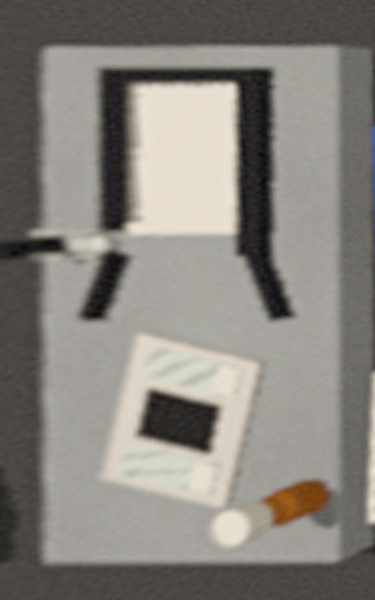

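View pics/rect_top_36.png

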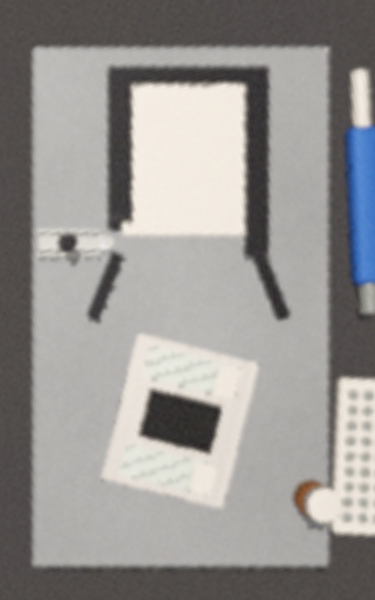

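Emit:
{"name": "step_arm", "arguments": {"targets": [-0.035,-0.046,0.007,-0.088,-0.07,-0.092,0.014,-0.177,-0.104,-0.139,0.021,-0.265,-0.139,-0.185,0.029,-0.353,-0.174,-0.231,0.036,-0.441,-0.209,-0.277,0.043,-0.53,-0.243,-0.324,0.05,-0.618,-0.278,-0.37,0.057,-0.706,-0.313,-0.416,0.064,-0.795,-0.348,-0.462,0.071,-0.883,-0.348,-0.462,0.071,-0.883,-0.348,-0.462,0.071,-0.883], "grip": 0, "force": 20}}

```text
t: 1.8
tool_pos: [0.4597, -0.2295, 0.1705]
tool_rot: [3.056, -0.725, 0.002]
contact_force: [0.4, -1.0, -0.3]
opening: -0.0001
```

```bash
python3 - <<'E'
from h import *
from station import monitor
V=np.load("top_v.npy"); x,y=v2w(V,-5.6,-97)
rows(monitor.get_obs(),[(x,y,.075,-.466,5)],3)
E
```

```text
tcp [ 0.4597 -0.2295  0.1705] yaw -0.4658 tilt -1.0
5 rows
0.004,-0.016,0.019,0, 0.008,-0.031,0.038,0, 0.012,-0.047,0.057,0, 0.015,-0.062,0.076,0, 0.019,-0.078,0.096,0
```

Emit:
{"name": "step_arm", "arguments": {"targets": [0.004,-0.016,0.019,0,0.008,-0.031,0.038,0,0.012,-0.047,0.057,0,0.015,-0.062,0.076,0,0.019,-0.078,0.096,0,0.019,-0.078,0.096,0,0.019,-0.078,0.096,0]}}

```text
t: 2.38
tool_pos: [0.511, -0.1677, 0.0733]
tool_rot: [3.057, -0.723, -0.003]
contact_force: [-0.1, -0.5, 0.4]
opening: 0.0001
```

```bash
python3 - <<'E'
from h import *
from station import monitor, imaging
o=monitor.get_obs(); print(np.round(o["tool_pos"],4),np.round(o["contact_force"],2))
for n in("top","scene"):
    p=imaging.get_image(n); np.savez(n+"1.npz",**p)
    u=proj(p,o["tool_pos"])[0]; print(n,u)
    im=p["color"][:,:,::-1].copy(); a,b=int(u[0])-40,int(u[1])-45
    c=cv2.resize(im[b:b+75,a:a+80],None,fx=8,fy=8,interpolation=cv2.INTER_CUBIC)
    q=((u-[a,b]+.5)*8).astype(int); cv2.drawMarker(c,tuple(int(i) for i in q),(0,0,255),cv2.MARKER_CROSS,20,1)
    cv2.imwrite(f"pics/hover_{n}.png",c)
E
```

```text
[ 0.511  -0.1677  0.0733] [-0.09 -0.54  0.43]
top [377.29282082 244.51708897]
scene [258.19657923 248.09768929]
```

View pics/hover_scene.png

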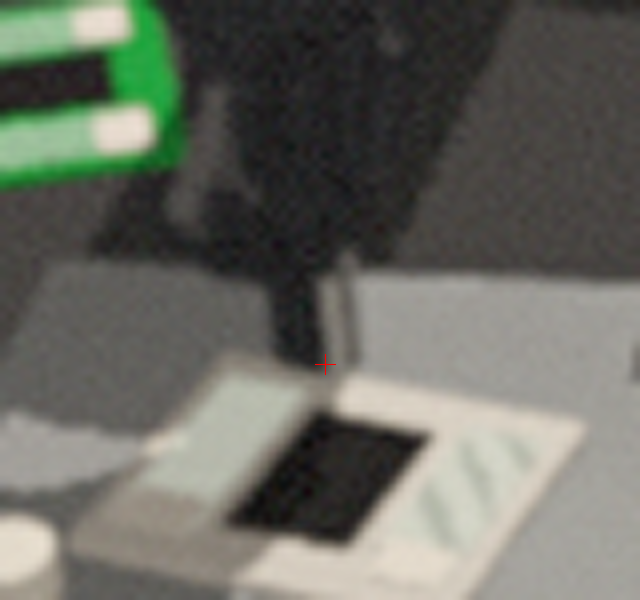

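View pics/hover_top.png

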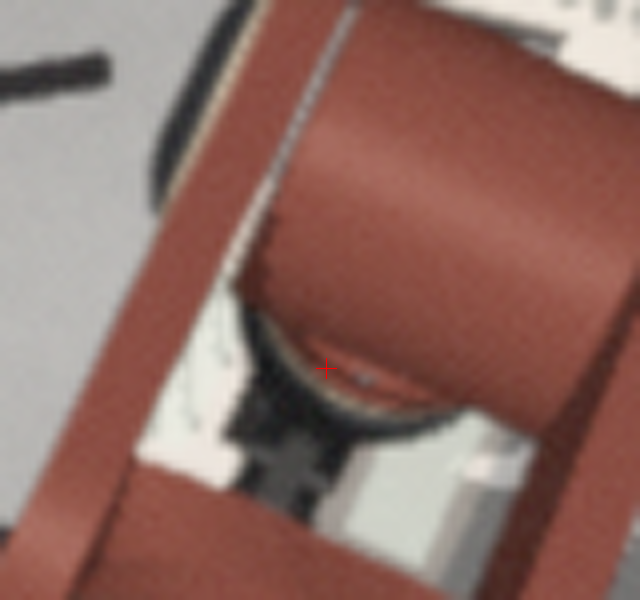

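The scene crop shows the closed fingertips about 37 mm above the pad, with the projected TCP at crop (325,365) close to the tip, so the scene calibration is good to about 1–2 px. From above, the wrist hides the tip. I'll go lower and check.

```bash
python3 - <<'E'
from h import *
from station import monitor
o=monitor.get_obs();print(o["t"],np.round(o["contact_force"],2))
rows(o,[(.5138,-.1697,.042,-.466,4)],4)
E
```

```text
2.4833 [ 0.22 -0.38  0.53]
tcp [ 0.5122 -0.1692  0.0757] yaw -0.466 tilt -1.0
4 rows
0.0004,-0.0001,0.0084,0, 0.0008,-0.0001,0.0168,0, 0.0012,-0.0002,0.0253,0, 0.0016,-0.0003,0.0337,0
```

Emit:
{"name": "step_arm", "arguments": {"targets": [0.0005,0,0.012,0,0.001,0,0.022,0,0.0015,0,0.028,0,0.0015,0,0.031,0,0.0015,0,0.0315,0,0.0015,0,0.0315,0,0.0015,0,0.0315,0]}}

```text
t: 3.07
tool_pos: [0.5137, -0.1701, 0.0444]
tool_rot: [3.055, -0.725, 0.005]
contact_force: [-0.2, 0.3, 0.3]
opening: 0.0004
```

```bash
cat > snap.py <<'E'
from h import *
import sys
from station import monitor, imaging
tag=sys.argv[1]
o=monitor.get_obs()
p=imaging.get_image("scene"); np.savez(f"scene{tag}.npz",**p)
u=proj(p,o["tool_pos"])[0]
im=p["color"][:,:,::-1].copy(); a,b=int(u[0])-50,int(u[1])-45
c=cv2.resize(im[b:b+75,a:a+100],None,fx=8,fy=8,interpolation=cv2.INTER_CUBIC)
q=((u-[a,b]+.5)*8).astype(int); cv2.drawMarker(c,tuple(int(i) for i in q),(0,0,255),cv2.MARKER_CROSS,20,1)
cv2.imwrite(f"pics/snap{tag}.png",c)
o=monitor.get_obs(); print(o["t"],np.round(o["tool_pos"],4),np.round(o["contact_force"],2),np.round(o["wrist_torque"],2))
E
python3 snap.py 2
```

```text
3.1167 [ 0.5139 -0.1701  0.0446] [ 0.12 -0.06 -0.1 ] [-0.01 -0.04  0.02]
```

View pics/snap2.png

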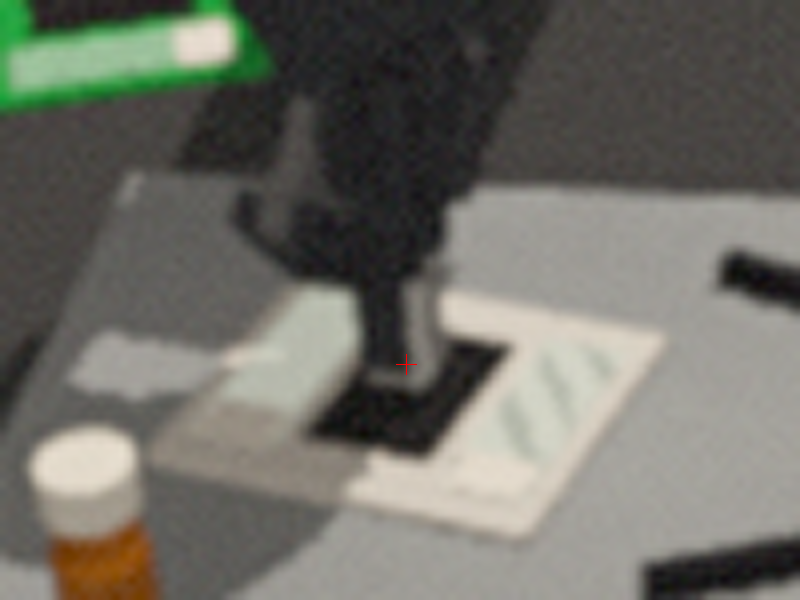

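The fingertips are about 8 mm above the pad and sit over its centre to within roughly 4 mm. The crop has the pad centre at about (408,392) and the tip at about (401,380). Now I'll descend carefully.

Emit:
{"name": "step_arm", "arguments": {"targets": [0,0,0.002,0,0,0,0.004,0,0,0,0.006,0,0,0,0.0065,0,0,0,0.0065,0]}}

```text
t: 3.53
tool_pos: [0.5137, -0.17, 0.0377]
tool_rot: [3.056, -0.725, 0.004]
contact_force: [0.2, 0.2, -0.6]
opening: 0.0001
```

Emit:
{"name": "step_arm", "arguments": {"targets": [0,0,0.0005,0,0,0,0.001,0,0,0,0.001,0]}}

```text
t: 3.78
tool_pos: [0.5136, -0.17, 0.0366]
tool_rot: [3.056, -0.725, 0.004]
contact_force: [-0.0, 0.1, -0.3]
opening: -0.0
```

Emit:
{"name": "step_arm", "arguments": {"targets": [0,0,0.0003,0,0,0,0.0005,0,0,0,0.0005,0]}}

```text
t: 4.03
tool_pos: [0.5136, -0.1699, 0.0361]
tool_rot: [3.056, -0.725, 0.004]
contact_force: [-0.5, 0.7, 0.4]
opening: 0.0002
```

Emit:
{"name": "step_arm", "arguments": {"targets": [0,0,0.0002,0,0,0,0.0004,0,0,0,0.0004,0]}}

```text
t: 4.28
tool_pos: [0.5137, -0.17, 0.036]
tool_rot: [3.056, -0.725, 0.004]
contact_force: [-0.5, 0.6, 3.3]
opening: -0.0002
```

Emit:
{"name": "step_arm", "arguments": {"targets": [0,0,0.0002,0,0,0,0.0004,0,0,0,0.0004,0]}}

```text
t: 4.53
tool_pos: [0.5139, -0.1701, 0.036]
tool_rot: [3.055, -0.725, 0.004]
contact_force: [-1.8, 0.9, 5.0]
opening: -0.0004
```

Emit:
{"name": "step_arm", "arguments": {"targets": [0,0,0.0005,0,0,0,0.0007,0,0,0,0.0007,0]}}

```text
t: 4.78
tool_pos: [0.5143, -0.1702, 0.036]
tool_rot: [3.055, -0.725, 0.005]
contact_force: [-2.2, 0.8, 5.5]
opening: -0.0003
```

```bash
python3 - <<'E'
from h import *
from station import monitor
V=np.load("top_v.npy"); o=monitor.get_obs(); print(np.round(o["contact_force"],1), w2v(V,*o["tool_pos"][:2]))
# relative move: +3 viewer-y, +0 x rotate +.06
P=o["tool_pos"]; 
def rel(dx,dy): 
    c,s=np.cos(V[2]),np.sin(V[2]); return P[0]+(c*dx-s*dy)/1e3,P[1]+(s*dx+c*dy)/1e3
rows(o,[(*rel(1.4,15),P[2]-.0007,-.466+.0625,6)],4)
E
```

```text
[-2.2  0.8  5.5] [ -3.01 -97.8 ]
tcp [ 0.5143 -0.1702  0.036 ] yaw -0.4659 tilt -0.99999
6 rows
-0.0004,-0.0025,0.0001,-0.0104, -0.0008,-0.005,0.0002,-0.0208, -0.0012,-0.0074,0.0003,-0.0312, -0.0016,-0.0099,0.0005,-0.0416, -0.002,-0.0124,0.0006,-0.052, -0.0024,-0.0149,0.0007,-0.0624
```

Emit:
{"name": "step_arm", "arguments": {"targets": [0,0,0.0007,0,0,0,0.001,0,0,0,0.001,0]}}

```text
t: 5.03
tool_pos: [0.5148, -0.1705, 0.036]
tool_rot: [3.055, -0.725, 0.007]
contact_force: [-2.5, 1.7, 7.8]
opening: 0.0005
```

Emit:
{"name": "step_arm", "arguments": {"targets": [-0.0004,-0.0025,0.001,-0.0104,-0.0008,-0.005,0.001,-0.0208,-0.0012,-0.0074,0.001,-0.0312,-0.0016,-0.0099,0.001,-0.0416,-0.002,-0.0124,0.001,-0.052,-0.0024,-0.0149,0.001,-0.0624,-0.0024,-0.0149,0.001,-0.0624]}}

```text
t: 5.62
tool_pos: [0.5205, -0.1565, 0.036]
tool_rot: [3.075, -0.628, 0.011]
contact_force: [-0.5, -0.6, 4.9]
opening: 0.0002
```

```bash
python3 snap.py 3
```

```text
5.6667 [ 0.5205 -0.1565  0.0361] [-0.23 -0.43  5.63] [-0.11  0.08 -0.04]
```

View pics/snap3.png

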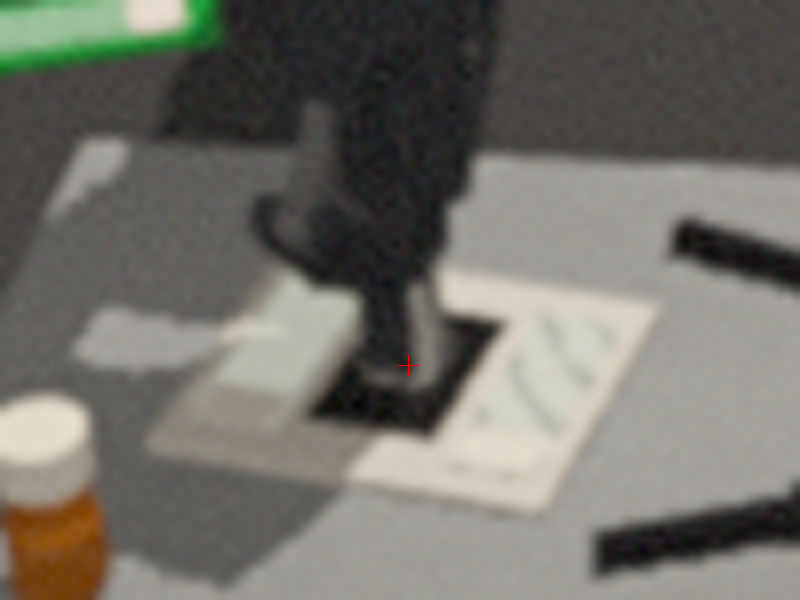

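```bash
cat >> h.py <<'E'
def carrier(p,V,g0,verbose=True):
    """g0=(xv,yv,yaw_rel) guess in viewer frame mm/rad; returns refined, from +x, +y,-y edges"""
    g0=np.array(g0,float)
    for it in range(3):
        o=v2w(V,g0[0],g0[1]); th=V[2]+g0[2]
        g=cv2.cvtColor(rect(p,o,th,.034),cv2.COLOR_RGB2GRAY).astype(np.float32)
        X,nx,rx=edges(g,'x',50,range(-52,53,4),-1,8)
        Y,ny,ry=edges(g,'y',60,range(-20,45,4),-1,8)
        L,nl,rl=edges(g,'y',-60,range(-20,45,4),1,8)
        ex=np.polyval(X,0)-50; ey=np.polyval(Y,0)-60; el=np.polyval(L,0)+60
        a=np.array([-X[0],Y[0]])
        c,s=np.cos(g0[2]),np.sin(g0[2]); d=(ex,ey)
        if it<2:
            g0=g0+[c*ex-s*ey,s*ex+c*ey,a.mean()]
    if verbose: print("carrier",g0.round(3),"res ex,ey,el",np.round([ex,ey,el],2),"ang x,y,l",np.round([-X[0],Y[0],L[0]],4),nx,ny,nl)
    return g0
E
python3 - <<'E'
from h import *
V=np.load("top_v.npy"); carrier(load("top0.npz"),V,(-5.6,-97,-.25))
Vs=np.load("scene_v.npy"); Vs[2]=V[2]
for f,g in(("0",(-5.6,-97,-.25)),("1",(-5.6,-97,-.25)),("2",(-5.6,-97,-.25)),("3",(-4,-82,-.19))): carrier(load(f"scene{f}.npz"),Vs,g)
print(w2v(V,.5205,-.1565)-w2v(V,.5137,-.17))
E
```

```text
carrier [ -5.511 -96.519  -0.25 ] res ex,ey,el [ 0.   -0.02 -0.21] ang x,y,l [ 0.001   0.0001 -0.0027] 27 17 17
carrier [ -8.164 -97.076  -0.247] res ex,ey,el [-0.   -0.03 -0.78] ang x,y,l [ 0.0012 -0.0004  0.0011] 27 17 17
carrier [ -6.112 -97.631  -0.217] res ex,ey,el [0.03 0.03 1.27] ang x,y,l [ 0.0335 -0.0315 -0.0498] 19 17 7
carrier [ -5.913 -97.834  -0.212] res ex,ey,el [-0.06 -0.02  2.12] ang x,y,l [ 0.0301 -0.0287 -0.1084] 21 17 9
carrier [ -2.076 -83.255  -0.155] res ex,ey,el [-0.1  -0.    0.77] ang x,y,l [ 0.0356 -0.0315 -0.0468] 19 17 11
[ 3.75 14.65]
```

```bash
sed -i "s/X,nx,rx=edges(g,'x',50,range(-52,53,4),-1,8)/X,nx,rx=edges(g,'x',50,range(6,56,2),-1,8)/; s/Y,ny,ry=edges(g,'y',60,range(-20,45,4),-1,8)/Y,ny,ry=edges(g,'y',60,range(-30,46,2),-1,8)/; s/ex=np.polyval(X,0)-50/ex=np.polyval(X,30)-50+a_(X,Y)*30/; s/g0+\[c\*ex-s\*ey,s\*ex+c\*ey,a.mean()\]/g0+[c*ex-s*ey,s*ex+c*ey,a_(X,Y)]/" h.py
cat >> h.py <<'E'
def a_(X,Y): return 0.35*-X[0]+0.65*Y[0]
E
python3 - <<'E'
from h import *
V=np.load("top_v.npy"); carrier(load("top0.npz"),V,(-5.6,-97,-.25))
Vs=np.load("scene_v.npy"); Vs[2]=V[2]
for f,g in(("0",(-5.6,-97,-.25)),("1",(-5.6,-97,-.25)),("2",(-5.6,-97,-.25)),("3",(-4,-82,-.19))): carrier(load(f"scene{f}.npz"),Vs,g)
E
```

```text
carrier [ -5.643 -96.479  -0.254] res ex,ey,el [-0.01 -0.   -0.25] ang x,y,l [-0.0059  0.003   0.0048] 25 38 17
carrier [ -8.228 -97.182  -0.246] res ex,ey,el [ 0.01 -0.02 -0.72] ang x,y,l [ 0.0016 -0.      0.0018] 25 37 17
carrier [ -8.229 -97.165  -0.245] res ex,ey,el [-0.04 -0.    2.9 ] ang x,y,l [ 0.0022 -0.0022 -0.0653] 25 38 12
carrier [ -8.293 -97.245  -0.245] res ex,ey,el [-0.    0.01  2.63] ang x,y,l [-0.0012  0.002  -0.0884] 25 38 9
carrier [ -4.422 -82.828  -0.188] res ex,ey,el [ 0.01 -0.01  0.99] ang x,y,l [-0.0007 -0.0005 -0.0183] 25 38 9
```

```bash
python3 - <<'E'
from h import *
V=np.load("top_v.npy"); Vs=np.load("scene_v.npy"); Vs[2]=V[2]
for n,f,W in(("top","top0",V),("scene","scene0",Vs)):
    p=load(f+".npz")
    for z in(.0395,.0365,.030):
        g=cv2.cvtColor(rect(p,W[:2],W[2],z),cv2.COLOR_RGB2GRAY).astype(np.float32)
        A=edges(g,'x',-45,range(80,165,4),1,12);B=edges(g,'x',45,range(80,165,4),-1,12)
        C=edges(g,'y',170,range(-35,36,4),-1,12)
        A2=edges(g,'x',-58,range(80,165,4),-1,10);B2=edges(g,'x',58,range(80,165,4),1,10)
        print(n,z,[(round(np.polyval(k[0],120 if i!=2 else 0),2),round(k[0][0],4)) for i,k in enumerate((A,B,C,A2,B2))])
E
```

```text
top 0.0395 [(np.float64(-45.23), np.float64(-0.0002)), (np.float64(45.74), np.float64(-0.002)), (np.float64(173.0), np.float64(0.0056)), (np.float64(-63.97), np.float64(-0.0013)), (np.float64(63.91), np.float64(-0.0009))]
top 0.0365 [(np.float64(-45.0), np.float64(-0.0006)), (np.float64(46.29), np.float64(-0.003)), (np.float64(173.6), np.float64(0.0062)), (np.float64(-63.75), np.float64(0.0013)), (np.float64(64.5), np.float64(0.0009))]
top 0.03 [(np.float64(-44.29), np.float64(-0.0017)), (np.float64(47.49), np.float64(-0.0031)), (np.float64(174.67), np.float64(0.0073)), (np.float64(-63.21), np.float64(0.0013)), (np.float64(65.49), np.float64(-0.0004))]
scene 0.0395 [(np.float64(-41.68), np.float64(0.0341)), (np.float64(45.02), np.float64(0.0017)), (np.float64(174.23), np.float64(0.0064)), (np.float64(-64.03), np.float64(0.0061)), (np.float64(58.69), np.float64(-0.0993))]
scene 0.0365 [(np.float64(-46.03), np.float64(0.0201)), (np.float64(41.25), np.float64(0.0035)), (np.float64(174.37), np.float64(0.0114)), (np.float64(-65.71), np.float64(0.0008)), (np.float64(65.75), np.float64(0.0013))]h.py:38: RuntimeWarning: invalid value encountered in scalar divide
  out.append((s,pos0+(w*tt).sum()/w.sum()))
Traceback (most recent call last):
  File "h.py", line 41, in edges
    k=np.polyfit(a[:,0],a[:,1],1); r=abs(a[:,1]-np.polyval(k,a[:,0])); a=a[r<max(1.0,2*np.median(r))]
TypeError: expected non-empty vector for x
```

The carrier follows the fingers without slip: carrier (3.8, 14.4) mm against TCP (3.75, 14.65) mm. The top view's geometry is self-consistent, with the lips at ±45.5 mm, so I'll correct the scene readings by (+2.6, +0.6) mm. Next I'll straighten the plate while approaching the funnel.

```bash
cat > plan.py <<'E'
from h import *
import sys
from station import monitor
V=np.load("top_v.npy"); o=monitor.get_obs(); P=np.array(o["tool_pos"])
dx,dy,dyaw,n,dz=map(float,sys.argv[1:6]); n=int(n)
c,s=np.cos(V[2]),np.sin(V[2]); M=Ro.from_rotvec(o["tool_rot"]).as_matrix(); y0=np.arctan2(M[1,0],M[0,0])
print("F",np.round(o["contact_force"],1),"viewer TCP",w2v(V,*P[:2]),"yaw rel",round(y0-V[2],4))
# project purely in the horizontal tool axes: keep tz as given
xt=np.array([np.cos(y0),np.sin(y0)]); yt=np.array([np.sin(y0),-np.cos(y0)])
d=np.array([c*dx-s*dy,s*dx+c*dy])/1e3; a,b=d@xt,d@yt
print(", ".join(f"{a*i/n:.4f}, {b*i/n:.4f}, {dz/1e3:.4f}, {-dyaw*i/n:.4f}" for i in range(1,n+1)))
E
python3 plan.py 1.8 20 0.193 10 1.2
```

```text
F [-0.2 -0.4  5.6] viewer TCP [  0.18 -83.1 ] yaw rel -0.1872
-0.0002, -0.0020, 0.0012, -0.0193, -0.0004, -0.0040, 0.0012, -0.0386, -0.0006, -0.0060, 0.0012, -0.0579, -0.0008, -0.0080, 0.0012, -0.0772, -0.0010, -0.0100, 0.0012, -0.0965, -0.0012, -0.0120, 0.0012, -0.1158, -0.0014, -0.0140, 0.0012, -0.1351, -0.0016, -0.0160, 0.0012, -0.1544, -0.0018, -0.0180, 0.0012, -0.1737, -0.0020, -0.0200, 0.0012, -0.1930
```

Emit:
{"name": "step_arm", "arguments": {"targets": [-0.0002,-0.002,0.0012,-0.0193,-0.0004,-0.004,0.0012,-0.0386,-0.0006,-0.006,0.0012,-0.0579,-0.0008,-0.008,0.0012,-0.0772,-0.001,-0.01,0.0012,-0.0965,-0.0012,-0.012,0.0012,-0.1158,-0.0014,-0.014,0.0012,-0.1351,-0.0016,-0.016,0.0012,-0.1544,-0.0018,-0.018,0.0012,-0.1737,-0.002,-0.02,0.0012,-0.193,-0.002,-0.02,0.0012,-0.193]}}

```text
t: 6.58
tool_pos: [0.5279, -0.138, 0.0361]
tool_rot: [3.12, -0.327, 0.015]
contact_force: [0.2, -1.4, 6.8]
opening: 0.0002
```

```bash
python3 snap.py 4; python3 - <<'E'
from h import *
V=np.load("top_v.npy");Vs=np.load("scene_v.npy"); Vs[2]=V[2]
g=carrier(load("scene4.npz"),Vs,(-3,-63,0)); print("corrected",g+[2.6,.6,-.006])
E
python3 plan.py 0 10 0 5 1.2
```

```text
6.6333 [ 0.5279 -0.138   0.0361] [-0.13 -0.85  5.68] [-0.18  0.05 -0.02]
carrier [ -1.343 -64.243  -0.093] res ex,ey,el [-0.1   0.02  1.91] ang x,y,l [-0.0047 -0.0017 -0.0285] 25 38 17
corrected [  1.25673916 -63.64265318  -0.09942772]
F [-0.1 -0.9  5.7] viewer TCP [  3.38 -63.43] yaw rel 0.0062
0.0000, -0.0020, 0.0012, -0.0000, 0.0000, -0.0040, 0.0012, -0.0000, 0.0000, -0.0060, 0.0012, -0.0000, 0.0000, -0.0080, 0.0012, -0.0000, 0.0001, -0.0100, 0.0012, -0.0000
```

View pics/snap4.png

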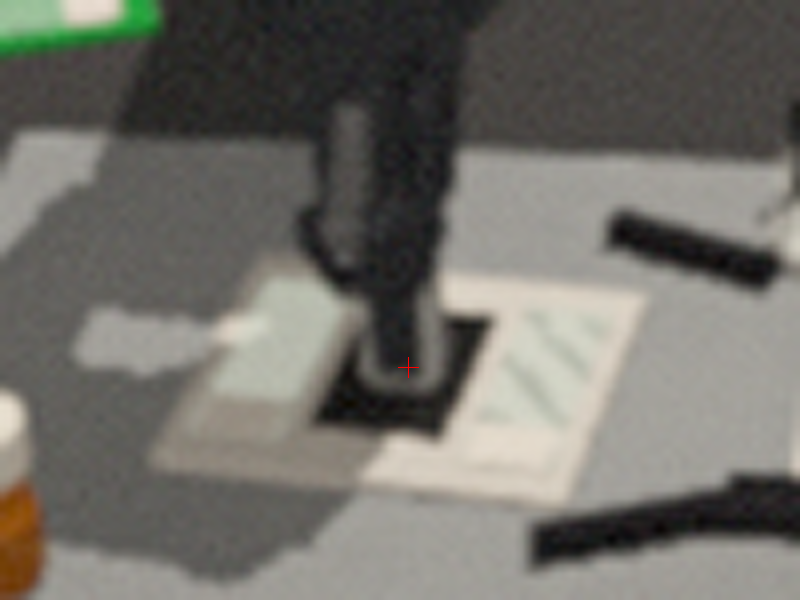

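The tool turned 0.19 rad but the plate only about 0.095 rad, so it slipped in rotation because I turned too fast for so short a travel. I'll drag back while turning slowly with a little more press, so the turn happens in sliding.

```bash
python3 plan.py -0.6 -16 0.055 8 1.6
```

```text
F [-0.1 -0.9  5.7] viewer TCP [  3.38 -63.43] yaw rel 0.0062
-0.0001, 0.0020, 0.0016, -0.0069, -0.0002, 0.0040, 0.0016, -0.0138, -0.0003, 0.0060, 0.0016, -0.0206, -0.0003, 0.0080, 0.0016, -0.0275, -0.0004, 0.0100, 0.0016, -0.0344, -0.0005, 0.0120, 0.0016, -0.0413, -0.0006, 0.0140, 0.0016, -0.0481, -0.0007, 0.0160, 0.0016, -0.0550
```

Emit:
{"name": "step_arm", "arguments": {"targets": [-0.0001,0.002,0.0016,-0.0069,-0.0002,0.004,0.0016,-0.0138,-0.0003,0.006,0.0016,-0.0206,-0.0003,0.008,0.0016,-0.0275,-0.0004,0.01,0.0016,-0.0344,-0.0005,0.012,0.0016,-0.0413,-0.0006,0.014,0.0016,-0.0481,-0.0007,0.016,0.0016,-0.055,-0.0007,0.016,0.0016,-0.055]}}

```text
t: 7.38
tool_pos: [0.5256, -0.1537, 0.0361]
tool_rot: [3.127, -0.242, 0.021]
contact_force: [0.1, 1.6, 7.0]
opening: -0.0
```

```bash
python3 snap.py 5; python3 - <<'E'
from h import *
V=np.load("top_v.npy");Vs=np.load("scene_v.npy"); Vs[2]=V[2]
g=carrier(load("scene5.npz"),Vs,(-2,-80,-.04)); print("corrected",g+[2.6,.6,-.006])
E
python3 plan.py -1 28 0.06 12 1.6
```

```text
7.4333 [ 0.5256 -0.1537  0.0361] [0.68 1.95 7.39] [ 0.28 -0.06 -0.01]
carrier [-3.7000e-02 -8.0309e+01 -3.5000e-02] res ex,ey,el [-0.    0.    2.29] ang x,y,l [-0.0023  0.0014 -0.0425] 25 38 17
corrected [ 2.56299482e+00 -7.97094391e+01 -4.06609532e-02]
F [0.7 1.9 7.4] viewer TCP [  4.48 -79.27] yaw rel 0.061
0.0001, -0.0023, 0.0016, -0.0050, 0.0001, -0.0047, 0.0016, -0.0100, 0.0002, -0.0070, 0.0016, -0.0150, 0.0002, -0.0093, 0.0016, -0.0200, 0.0003, -0.0117, 0.0016, -0.0250, 0.0004, -0.0140, 0.0016, -0.0300, 0.0004, -0.0163, 0.0016, -0.0350, 0.0005, -0.0187, 0.0016, -0.0400, 0.0005, -0.0210, 0.0016, -0.0450, 0.0006, -0.0233, 0.0016, -0.0500, 0.0006, -0.0257, 0.0016, -0.0550, 0.0007, -0.0280, 0.0016, -0.0600
```

```bash
python3 plan.py -3.6 26 0.042 11 1.5
```

```text
F [0.7 1.9 7.4] viewer TCP [  4.48 -79.27] yaw rel 0.061
-0.0002, -0.0024, 0.0015, -0.0038, -0.0004, -0.0048, 0.0015, -0.0076, -0.0005, -0.0071, 0.0015, -0.0115, -0.0007, -0.0095, 0.0015, -0.0153, -0.0009, -0.0119, 0.0015, -0.0191, -0.0011, -0.0143, 0.0015, -0.0229, -0.0013, -0.0167, 0.0015, -0.0267, -0.0015, -0.0190, 0.0015, -0.0305, -0.0016, -0.0214, 0.0015, -0.0344, -0.0018, -0.0238, 0.0015, -0.0382, -0.0020, -0.0262, 0.0015, -0.0420
```

Emit:
{"name": "step_arm", "arguments": {"targets": [-0.0002,-0.0024,0.0015,-0.0038,-0.0004,-0.0048,0.0015,-0.0076,-0.0005,-0.0071,0.0015,-0.0115,-0.0007,-0.0095,0.0015,-0.0153,-0.0009,-0.0119,0.0015,-0.0191,-0.0011,-0.0143,0.0015,-0.0229,-0.0013,-0.0167,0.0015,-0.0267,-0.0015,-0.019,0.0015,-0.0305,-0.0016,-0.0214,0.0015,-0.0344,-0.0018,-0.0238,0.0015,-0.0382,-0.002,-0.0262,0.0015,-0.042,-0.002,-0.0262,0.0015,-0.042]}}

```text
t: 8.43
tool_pos: [0.5294, -0.1283, 0.0361]
tool_rot: [3.129, -0.176, 0.027]
contact_force: [0.1, -1.0, 6.7]
opening: -0.0001
```

```bash
python3 snap.py 6; python3 - <<'E'
from h import *
V=np.load("top_v.npy");Vs=np.load("scene_v.npy"); Vs[2]=V[2]
g=carrier(load("scene6.npz"),Vs,(-2,-54,0)); print("corrected",g+[2.6,.6,-.006])
E
python3 plan.py -1 20 0. 10 1.5
```

```text
8.4833 [ 0.5294 -0.1283  0.0361] [ 0.05 -1.03  6.96] [-0.19  0.02  0.02]
carrier [-1.8100e+00 -5.4691e+01  6.0000e-03] res ex,ey,el [ 0.02 -0.01  2.73] ang x,y,l [ 0.007  -0.0034 -0.0498] 25 38 17
corrected [ 7.90485947e-01 -5.40909056e+01 -4.37753727e-04]
F [ 0. -1.  7.] viewer TCP [  2.78 -53.63] yaw rel 0.1034
0.0001, -0.0020, 0.0015, -0.0000, 0.0002, -0.0040, 0.0015, -0.0000, 0.0003, -0.0060, 0.0015, -0.0000, 0.0004, -0.0080, 0.0015, -0.0000, 0.0005, -0.0100, 0.0015, -0.0000, 0.0006, -0.0120, 0.0015, -0.0000, 0.0007, -0.0140, 0.0015, -0.0000, 0.0009, -0.0160, 0.0015, -0.0000, 0.0010, -0.0180, 0.0015, -0.0000, 0.0011, -0.0200, 0.0015, -0.0000
```

View pics/snap6.png

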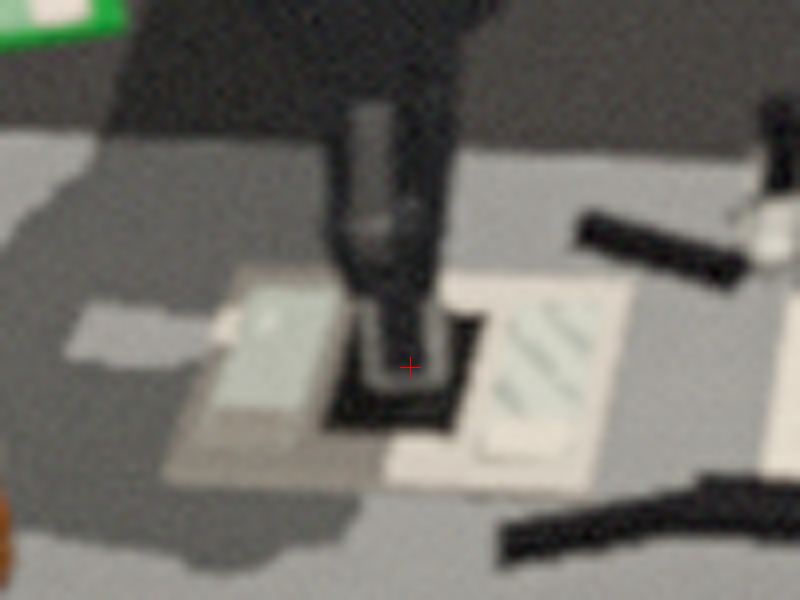

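The plate is now straight (angle about 0) at x = +0.8 mm, y = -54 mm. I'll continue into the funnel, compensating for the roughly 1.6 mm outward creep per call.

```bash
python3 plan.py -2.4 24 0. 10 1.5
```

```text
F [ 0. -1.  7.] viewer TCP [  2.78 -53.63] yaw rel 0.1034
0.0000, -0.0024, 0.0015, -0.0000, 0.0000, -0.0048, 0.0015, -0.0000, 0.0000, -0.0072, 0.0015, -0.0000, 0.0000, -0.0096, 0.0015, -0.0000, 0.0000, -0.0121, 0.0015, -0.0000, 0.0001, -0.0145, 0.0015, -0.0000, 0.0001, -0.0169, 0.0015, -0.0000, 0.0001, -0.0193, 0.0015, -0.0000, 0.0001, -0.0217, 0.0015, -0.0000, 0.0001, -0.0241, 0.0015, -0.0000
```

Emit:
{"name": "step_arm", "arguments": {"targets": [0,-0.0024,0.0015,0,0,-0.0048,0.0015,0,0,-0.0072,0.0015,0,0,-0.0096,0.0015,0,0,-0.0121,0.0015,0,0,-0.0145,0.0015,0,0,-0.0169,0.0015,0,0,-0.0193,0.0015,0,0,-0.0217,0.0015,0,0,-0.024,0.0015,0,0,-0.024,0.0015,0]}}

```text
t: 9.4
tool_pos: [0.5338, -0.1052, 0.0361]
tool_rot: [3.128, -0.175, 0.033]
contact_force: [0.3, -2.5, 7.1]
opening: 0.0005
```

```bash
python3 snap.py 7; python3 - <<'E'
from h import *
V=np.load("top_v.npy");Vs=np.load("scene_v.npy"); Vs[2]=V[2]
g=carrier(load("scene7.npz"),Vs,(-3,-30,0)); print("corrected",g+[2.6,.6,-.006])
E
python3 plan.py -1.6 20 0. 10 1.5
```

```text
9.45 [ 0.5338 -0.1052  0.0361] [ 0.22 -1.56  7.95] [-0.21  0.03  0.01]
carrier [-1.7200e+00 -3.1083e+01 -1.9000e-02] res ex,ey,el [0.06 0.02 2.48] ang x,y,l [-0.0519  0.0308 -0.0216] 14 32 17
corrected [ 8.79999349e-01 -3.04832852e+01 -2.53976038e-02]
F [ 0.2 -1.6  8. ] viewer TCP [  2.19 -30.08] yaw rel 0.1039
0.0000, -0.0020, 0.0015, -0.0000, 0.0001, -0.0040, 0.0015, -0.0000, 0.0001, -0.0060, 0.0015, -0.0000, 0.0002, -0.0080, 0.0015, -0.0000, 0.0002, -0.0100, 0.0015, -0.0000, 0.0003, -0.0120, 0.0015, -0.0000, 0.0003, -0.0140, 0.0015, -0.0000, 0.0004, -0.0160, 0.0015, -0.0000, 0.0004, -0.0181, 0.0015, -0.0000, 0.0005, -0.0201, 0.0015, -0.0000
```

View pics/snap7.png

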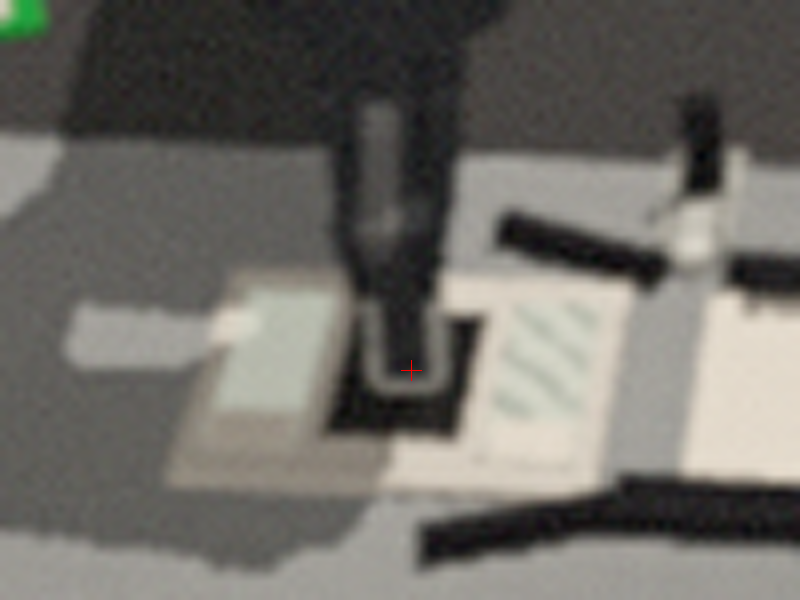

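```bash
python3 - <<'E'
from h import *
V=np.load("top_v.npy");Vs=np.load("scene_v.npy"); Vs[2]=V[2]
for f,y in(("6",-54.69),("7",-31)):
    p=load(f"scene{f}.npz"); 
    g=cv2.cvtColor(rect(p,v2w(Vs,-2,y),Vs[2],.034),cv2.COLOR_RGB2GRAY).astype(np.float32)
    print(f,edges(g,'y',60,range(-30,36,2),-1,6),edges(g,'x',50,range(-58,-10,2),-1,6),edges(g,'x',50,range(5,20,1),-1,6))
E
```

```text
6 (array([2.94383325e-03, 6.00330281e+01]), 33, np.float64(0.16288743237963957)) (array([-3.44616118e-03,  5.37548428e+01]), 24, np.float64(0.10605941435410524)) (array([2.58976024e-02, 4.99250935e+01]), 15, np.float64(0.07329497004805925))
7 (array([1.04955464e-02, 5.98651926e+01]), 33, np.float64(0.12142404124311061)) (array([2.12713004e-03, 5.38170130e+01]), 24, np.float64(0.08017634236983749)) (array([-2.17441432e-02,  4.98072705e+01]), 15, np.float64(0.09624503433093698))
```

Emit:
{"name": "step_arm", "arguments": {"targets": [0,-0.002,0.0015,0,0,-0.004,0.0015,0,0,-0.006,0.0015,0,0,-0.008,0.0015,0,0,-0.01,0.0015,0,0,-0.012,0.0015,0,0,-0.014,0.0015,0,0,-0.016,0.0015,0,0,-0.018,0.0015,0,0,-0.02,0.0015,0,0,-0.02,0.0015,0]}}

```text
t: 10.37
tool_pos: [0.5379, -0.0861, 0.0361]
tool_rot: [3.126, -0.175, 0.04]
contact_force: [-0.1, -1.3, 6.4]
opening: -0.0001
```

```bash
python3 snap.py 8; python3 - <<'E'
from h import *
V=np.load("top_v.npy");Vs=np.load("scene_v.npy"); Vs[2]=V[2]
p=load(f"scene8.npz"); 
g=cv2.cvtColor(rect(p,v2w(Vs,-2,-11),Vs[2],.034),cv2.COLOR_RGB2GRAY).astype(np.float32)
print(edges(g,'y',60,range(-30,36,2),-1,6),edges(g,'x',50,range(-58,-10,2),-1,6))
E
python3 plan.py -1.6 20 0. 10 1.5
```

```text
10.4167 [ 0.5379 -0.0861  0.0361] [-0.4  -0.51  7.25] [-0.23  0.03 -0.05]
(array([9.20203373e-03, 5.84918719e+01]), 33, np.float64(0.0827724426447176)) (array([-1.17140989e-03,  5.36216065e+01]), 24, np.float64(0.10745975726702034))
F [-0.4 -0.5  7.3] viewer TCP [  2.05 -10.56] yaw rel 0.1042
0.0000, -0.0020, 0.0015, -0.0000, 0.0001, -0.0040, 0.0015, -0.0000, 0.0001, -0.0060, 0.0015, -0.0000, 0.0002, -0.0080, 0.0015, -0.0000, 0.0002, -0.0100, 0.0015, -0.0000, 0.0003, -0.0120, 0.0015, -0.0000, 0.0003, -0.0140, 0.0015, -0.0000, 0.0004, -0.0160, 0.0015, -0.0000, 0.0004, -0.0181, 0.0015, -0.0000, 0.0005, -0.0201, 0.0015, -0.0000
```

View pics/snap8.png

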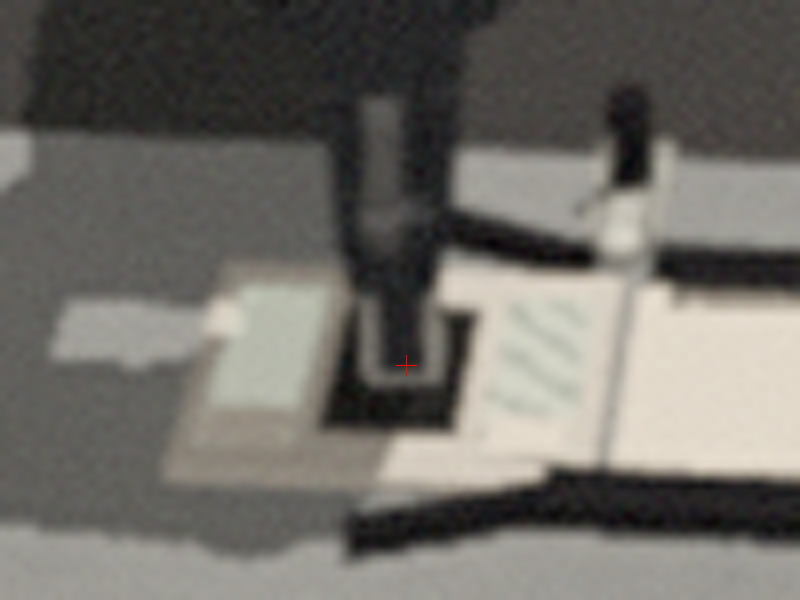

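The carrier's front edge is inside the mouth: at crop (630,280)–(605,465), it is past the rail end and parallel to the light pane. Forces are small, so I'll use longer strides.

```bash
python3 plan.py -1.8 48 0. 11 1.5
```

```text
F [-0.4 -0.5  7.3] viewer TCP [  2.05 -10.56] yaw rel 0.1042
0.0003, -0.0044, 0.0015, -0.0000, 0.0006, -0.0087, 0.0015, -0.0000, 0.0009, -0.0131, 0.0015, -0.0000, 0.0012, -0.0174, 0.0015, -0.0000, 0.0015, -0.0218, 0.0015, -0.0000, 0.0017, -0.0261, 0.0015, -0.0000, 0.0020, -0.0305, 0.0015, -0.0000, 0.0023, -0.0349, 0.0015, -0.0000, 0.0026, -0.0392, 0.0015, -0.0000, 0.0029, -0.0436, 0.0015, -0.0000, 0.0032, -0.0479, 0.0015, -0.0000
```

Emit:
{"name": "step_arm", "arguments": {"targets": [0.0003,-0.0044,0.0015,0,0.0006,-0.0087,0.0015,0,0.0009,-0.0131,0.0015,0,0.0012,-0.0174,0.0015,0,0.0015,-0.0218,0.0015,0,0.0017,-0.0261,0.0015,0,0.002,-0.0305,0.0015,0,0.0023,-0.0349,0.0015,0,0.0026,-0.0392,0.0015,0,0.0029,-0.0436,0.0015,0,0.0032,-0.0479,0.0015,0,0.0032,-0.0479,0.0015,0]}}

```text
t: 11.42
tool_pos: [0.5485, -0.039, 0.0361]
tool_rot: [3.125, -0.174, 0.046]
contact_force: [-0.6, 0.0, 8.2]
opening: 0.0004
```

```bash
python3 snap.py 9; python3 plan.py -1.8 48 0. 11 1.5
```

```text
11.4667 [ 0.5485 -0.039   0.0361] [-0.49 -0.55  8.15] [-0.02  0.04 -0.04]
F [-0.5 -0.6  8.1] viewer TCP [ 2.31 37.65] yaw rel 0.1048
0.0003, -0.0044, 0.0015, -0.0000, 0.0006, -0.0087, 0.0015, -0.0000, 0.0009, -0.0131, 0.0015, -0.0000, 0.0012, -0.0174, 0.0015, -0.0000, 0.0015, -0.0218, 0.0015, -0.0000, 0.0018, -0.0261, 0.0015, -0.0000, 0.0021, -0.0305, 0.0015, -0.0000, 0.0023, -0.0349, 0.0015, -0.0000, 0.0026, -0.0392, 0.0015, -0.0000, 0.0029, -0.0436, 0.0015, -0.0000, 0.0032, -0.0479, 0.0015, -0.0000
```

View pics/snap9.png

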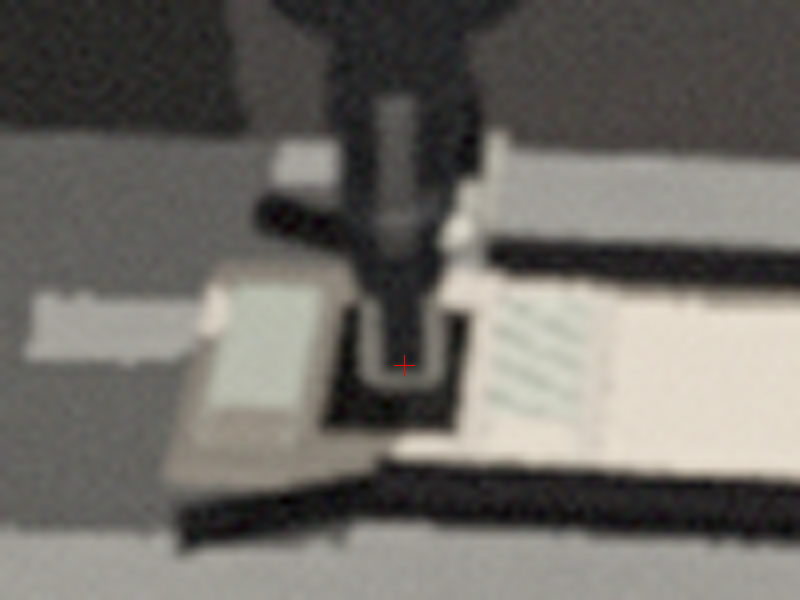

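Emit:
{"name": "step_arm", "arguments": {"targets": [0.0003,-0.0044,0.0015,0,0.0006,-0.0087,0.0015,0,0.0009,-0.0131,0.0015,0,0.0012,-0.0174,0.0015,0,0.0015,-0.0218,0.0015,0,0.0018,-0.0261,0.0015,0,0.0021,-0.0305,0.0015,0,0.0023,-0.0349,0.0015,0,0.0026,-0.0392,0.0015,0,0.0029,-0.0436,0.0015,0,0.0032,-0.0479,0.0015,0,0.0032,-0.0479,0.0015,0]}}

```text
t: 12.47
tool_pos: [0.5591, 0.0081, 0.0361]
tool_rot: [3.124, -0.173, 0.053]
contact_force: [-0.1, -0.2, 7.8]
opening: -0.0002
```

```bash
python3 snap.py 10; python3 plan.py -1.8 27 0. 9 1.5
```

```text
12.5167 [0.5591 0.0081 0.0361] [ 0.61 -0.77  8.63] [-0.05 -0.02 -0.02]
F [ 0.6 -0.8  8.6] viewer TCP [ 2.57 85.98] yaw rel 0.1052
0.0001, -0.0030, 0.0015, -0.0000, 0.0002, -0.0060, 0.0015, -0.0000, 0.0003, -0.0090, 0.0015, -0.0000, 0.0005, -0.0120, 0.0015, -0.0000, 0.0006, -0.0150, 0.0015, -0.0000, 0.0007, -0.0180, 0.0015, -0.0000, 0.0008, -0.0210, 0.0015, -0.0000, 0.0009, -0.0240, 0.0015, -0.0000, 0.0010, -0.0270, 0.0015, -0.0000
```

View pics/snap10.png

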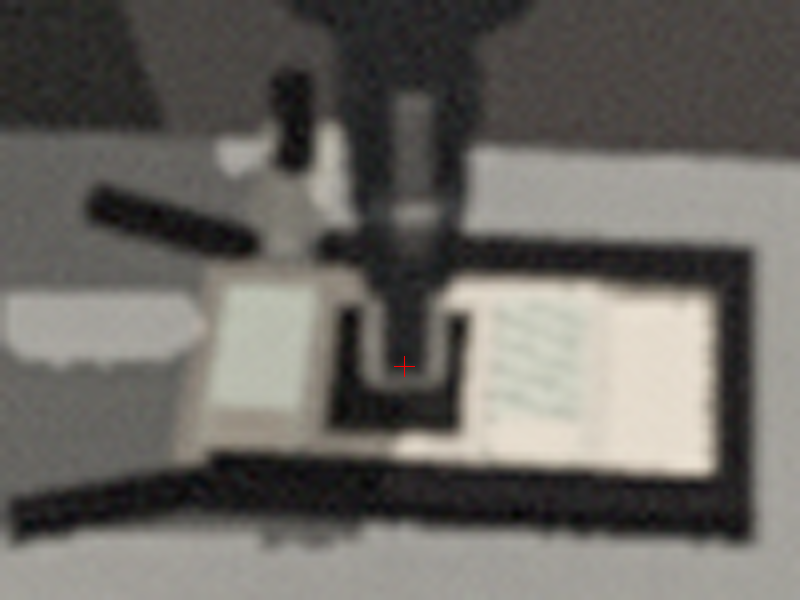

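Emit:
{"name": "step_arm", "arguments": {"targets": [0.0001,-0.003,0.0015,0,0.0002,-0.006,0.0015,0,0.0003,-0.009,0.0015,0,0.0005,-0.012,0.0015,0,0.0006,-0.015,0.0015,0,0.0007,-0.018,0.0015,0,0.0008,-0.021,0.0015,0,0.0009,-0.024,0.0015,0,0.001,-0.026,0.0015,0,0.001,-0.026,0.0015,0]}}

```text
t: 13.35
tool_pos: [0.5649, 0.0335, 0.0362]
tool_rot: [3.124, -0.172, 0.06]
contact_force: [0.8, -0.1, 7.4]
opening: 0.0001
```

```bash
python3 snap.py 11; python3 plan.py -1.8 6 0. 6 1.5
```

```text
13.4 [0.5649 0.0335 0.0361] [-0.39 -1.02  7.44] [-0.24  0.01 -0.  ]
F [-0.4 -1.   7.4] viewer TCP [  2.77 112.06] yaw rel 0.1057
-0.0002, -0.0010, 0.0015, -0.0000, -0.0004, -0.0021, 0.0015, -0.0000, -0.0006, -0.0031, 0.0015, -0.0000, -0.0008, -0.0041, 0.0015, -0.0000, -0.0010, -0.0051, 0.0015, -0.0000, -0.0012, -0.0062, 0.0015, -0.0000
```

View pics/snap11.png

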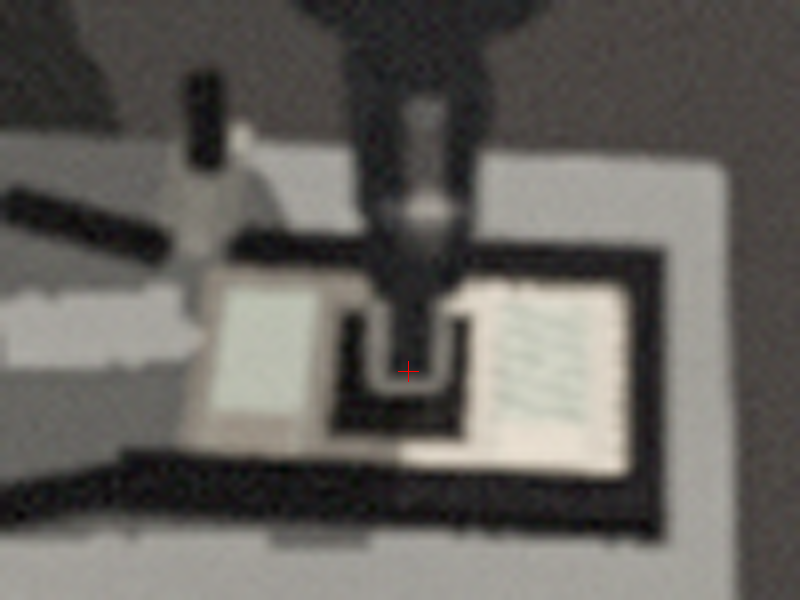

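Emit:
{"name": "step_arm", "arguments": {"targets": [-0.0002,-0.001,0.0015,0,-0.0004,-0.002,0.0015,0,-0.0006,-0.003,0.0015,0,-0.0008,-0.004,0.0015,0,-0.001,-0.005,0.0015,0,-0.001,-0.005,0.0015,0]}}

```text
t: 13.9
tool_pos: [0.5662, 0.0374, 0.0362]
tool_rot: [3.121, -0.171, 0.066]
contact_force: [-1.7, -5.0, 6.9]
opening: -0.0
```

A reaction of -5 N has built up along y, so the front edge seems to meet the stop. One more firm nudge, then I'll measure.

Emit:
{"name": "step_arm", "arguments": {"targets": [0,-0.001,0.0017,0,0,-0.0015,0.0017,0,0,-0.0015,0.0017,0]}}

```text
t: 14.15
tool_pos: [0.5669, 0.0373, 0.0361]
tool_rot: [3.118, -0.17, 0.066]
contact_force: [-5.7, -6.0, 12.4]
opening: -0.0001
```

```bash
python3 snap.py 12; python3 plan.py -1 6 0. 6 1.5; python3 - <<'E'
from h import *
V=np.load("top_v.npy");Vs=np.load("scene_v.npy"); Vs[2]=V[2]
for f in("11","12"):
    p=load(f"scene{f}.npz")
    g=cv2.cvtColor(rect(p,v2w(Vs,-2.6,114),Vs[2],.034),cv2.COLOR_RGB2GRAY).astype(np.float32)
    print(f,edges(g,'y',-60,range(-38,40,2),1,8))
E
```

```text
14.2 [0.5669 0.0373 0.0362] [-6.25 -5.55 12.02] [-1.01  0.98 -0.05]
F [-6.3 -5.5 12. ] viewer TCP [  3.93 116.14] yaw rel 0.1073
-0.0001, -0.0010, 0.0015, -0.0000, -0.0001, -0.0020, 0.0015, -0.0000, -0.0002, -0.0030, 0.0015, -0.0000, -0.0002, -0.0040, 0.0015, -0.0000, -0.0003, -0.0051, 0.0015, -0.0000, -0.0004, -0.0061, 0.0015, -0.0000
11 (array([ -0.11581215, -58.9382569 ]), 33, np.float64(0.8805780858683593))
12 (array([ -0.10776094, -55.87253264]), 31, np.float64(1.048345718049377))
```

View pics/snap12.png

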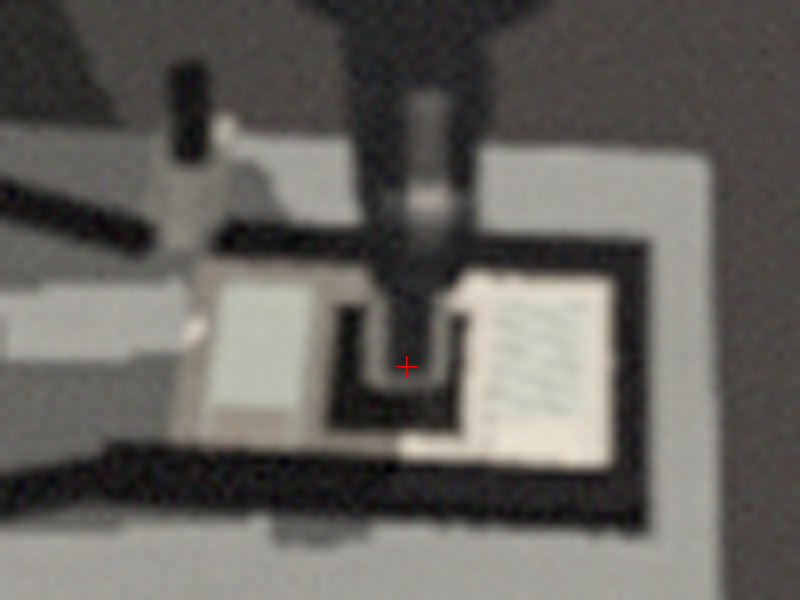

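The front edge is flush with the black stop (crop about (612,280)–(612,465)). A reaction of 5.5 N with no further TCP motion confirms it is home. I'll lift straight off and check from above.

```bash
cat > go.py <<'E'
from h import *
import sys
from station import monitor
V=np.load("top_v.npy"); o=monitor.get_obs()
w=[]
for a in sys.argv[1:]:
    x,y,z,yw,n=map(float,a.split(",")); w.append((*v2w(V,x,y),z,V[2]+yw,int(n)))
print("F",np.round(o["contact_force"],1),"viewer TCP",w2v(V,*o["tool_pos"][:2]))
rows(o,w,3)
E
python3 go.py 3.93,116.1,.046,.107,3 3.93,116.1,.12,.107,4 -- 2>/dev/null || python3 go.py 3.93,116.1,.046,.107,3 3.93,116.1,.12,.107,4
```

```text
F [-6.3 -5.5 12. ] viewer TCP [  3.93 116.14]
tcp [0.5669 0.0373 0.0362] yaw -0.1085 tilt -0.99894
7 rows
0,0,-0.003,0, 0,0,-0.007,0, 0,0,-0.01,0, 0.001,0,-0.028,0, 0.002,0.001,-0.047,0, 0.003,0.001,-0.065,0, 0.004,0.001,-0.084,0
```

Emit:
{"name": "step_arm", "arguments": {"targets": [0,0,-0.004,0,0,0,-0.01,0,0.001,0,-0.028,0,0.002,0.001,-0.047,0,0.003,0.001,-0.065,0,0.004,0.001,-0.084,0]}}

```text
t: 14.7
tool_pos: [0.5668, 0.0379, 0.1205]
tool_rot: [3.118, -0.17, 0.065]
contact_force: [0.2, 0.6, 0.2]
opening: -0.0003
```

```bash
python3 go.py -128,46,.12,0,8
```

```text
F [0.2 0.6 0.2] viewer TCP [  3.75 116.77]
tcp [0.5668 0.0379 0.1205] yaw -0.1083 tilt -0.99898
8 rows
-0.017,0.007,-0.001,0.013, -0.035,0.014,-0.001,0.027, -0.052,0.021,-0.002,0.04, -0.069,0.028,-0.002,0.054, -0.087,0.035,-0.003,0.067, -0.104,0.042,-0.003,0.081, -0.121,0.049,-0.004,0.094, -0.138,0.056,-0.005,0.107
```

Emit:
{"name": "step_arm", "arguments": {"targets": [-0.017,0.007,-0.001,0.013,-0.035,0.014,-0.001,0.027,-0.052,0.021,-0.002,0.04,-0.069,0.028,-0.002,0.054,-0.087,0.035,-0.003,0.067,-0.104,0.042,-0.003,0.081,-0.121,0.049,-0.004,0.094,-0.138,0.056,-0.005,0.107,-0.138,0.056,-0.005,0.107]}}

```text
t: 15.45
tool_pos: [0.4212, -0.0027, 0.1195]
tool_rot: [3.107, -0.338, 0.064]
contact_force: [-0.4, 0.2, -0.0]
opening: -0.0
```

```bash
python3 - <<'E'
from h import *
from station import monitor, imaging
V=np.load("top_v.npy")
o=monitor.get_obs(); print(o["t"],np.round(o["tool_pos"],4),w2v(V,*o["tool_pos"][:2]))
p=imaging.get_image("top"); np.savez("top13.npz",**p)
cv2.imwrite("pics/top13.png",cv2.resize(p["color"][165:315,235:445,::-1],(798,570),interpolation=cv2.INTER_CUBIC))
s=imaging.get_image("scene"); np.savez("scene13.npz",**s)
cv2.imwrite("pics/scene13.png",cv2.resize(s["color"][205:305,270:400,::-1],(780,600),interpolation=cv2.INTER_CUBIC))
g=cv2.cvtColor(rect(p,V[:2],V[2],.034),cv2.COLOR_RGB2GRAY).astype(np.float32)
cv2.imwrite("pics/rect13.png",rect(p,V[:2],V[2],.034)[50:500,:,::-1])
E
```

```text
15.45 [ 0.4212 -0.0027  0.1195] [-129.83   45.88]
```

View pics/top13.png

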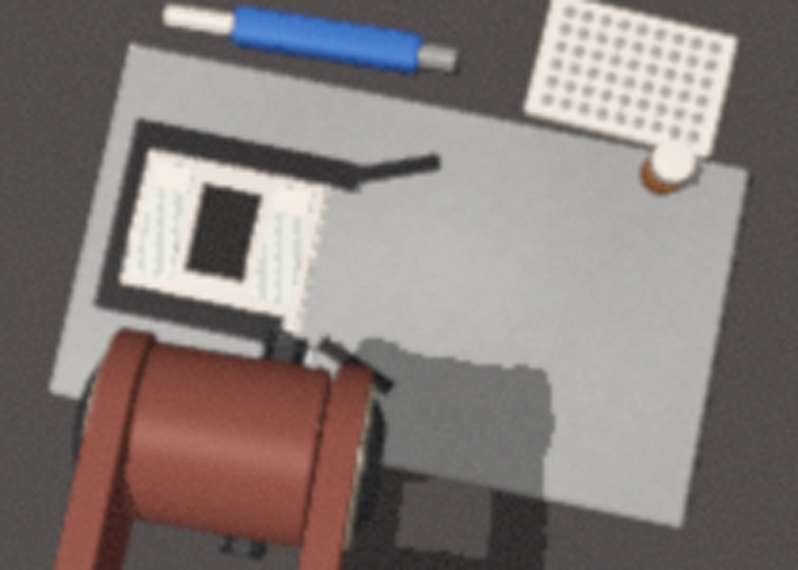

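View pics/scene13.png

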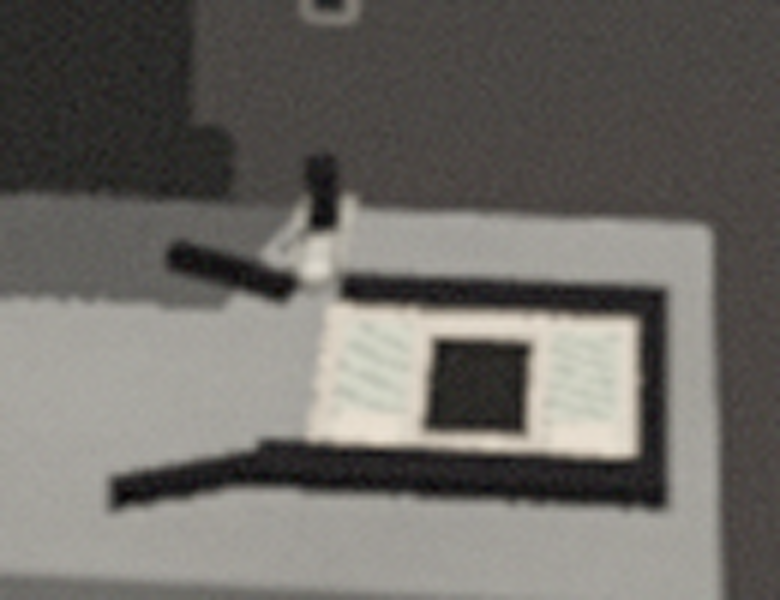

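```bash
python3 - <<'E'
from h import *
V=np.load("top_v.npy"); Vs=np.load("scene_v.npy"); Vs[2]=V[2]
for n,f,W in(("top","top13",V),("scene","scene13",Vs)):
    im=rect(load(f+".npz"),W[:2],W[2],.036); g=cv2.cvtColor(im,cv2.COLOR_RGB2GRAY)
    m=np.zeros_like(g); r=(slice(int((240-150)*S),int((240-80)*S)),slice(int((150-38)*S),int((150+38)*S)))
    m[r]=(g[r]<110); k,l,st,ce=cv2.connectedComponentsWithStats(m)
    i=1+np.argmax(st[1:,4]); ys,xs=np.nonzero(l==i); q=cv2.minAreaRect(np.c_[xs,ys].astype(np.float32))
    print(n,toxy(ce[i]),np.array(q[1])/S,q[2],st[i,4]/4)
    g=cv2.cvtColor(rect(load(f+".npz"),W[:2],W[2],.034),cv2.COLOR_RGB2GRAY).astype(np.float32)
    print(" rear edge",edges(g,'y',55,range(-36,40,2),1,8))
E
python3 go.py -128,46,.05,0,4
```

```text
top [[  1.87291592 114.31893967]] [37.5 57.5] 90.0 2084.25
 rear edge (array([-6.16188887e-04,  5.51723868e+01]), 29, np.float64(0.21257767425867585))
scene [[  0.45382951 114.05590958]] [37. 58.] 90.0 2079.25
 rear edge (array([1.65863086e-03, 5.24330012e+01]), 33, np.float64(0.23687483030486586))
F [-0.5  0.3  0.2] viewer TCP [-127.54   46.51]
tcp [ 0.4235 -0.0026  0.1205] yaw -0.2156 tilt -0.99894
4 rows
-0.001,-0,0.018,0, -0.002,-0,0.035,0, -0.003,-0,0.053,0, -0.004,-0,0.07,0
```

The carrier is home: pad centre at (1.9, 114.3) mm from the top view and (0.5, 114.1) mm raw from the scene view, angle 0, rear edge at about 55. I'll go down behind the knob.

Emit:
{"name": "step_arm", "arguments": {"targets": [-0.001,0,0.018,0,-0.002,0,0.035,0,-0.003,0,0.053,0,-0.004,0,0.068,0,-0.004,0,0.072,0,-0.004,0,0.072,0]}}

```text
t: 16.05
tool_pos: [0.4221, -0.0027, 0.0471]
tool_rot: [3.108, -0.336, 0.063]
contact_force: [-0.0, -0.4, -0.0]
opening: 0.0
```

```bash
python3 snap.py 14; python3 go.py -90,46,.047,0,12
```

```text
16.1 [ 0.423  -0.0029  0.0483] [1.09 0.64 0.53] [0.01 0.   0.02]
F [1.1 0.6 0.5] viewer TCP [-128.03   46.04]
tcp [ 0.423  -0.0029  0.0483] yaw -0.2152 tilt -0.99898
12 rows
0.003,0,0,0, 0.006,0,0,0, 0.009,0,0.001,0, 0.013,0,0.001,0, 0.016,0,0.001,0, 0.019,0,0.001,0, 0.022,0,0.002,0, 0.025,0,0.002,0, 0.028,0,0.002,0.001, 0.032,0,0.002,0.001, 0.035,0,0.003,0.001, 0.038,0,0.003,0.001
```

View pics/snap14.png

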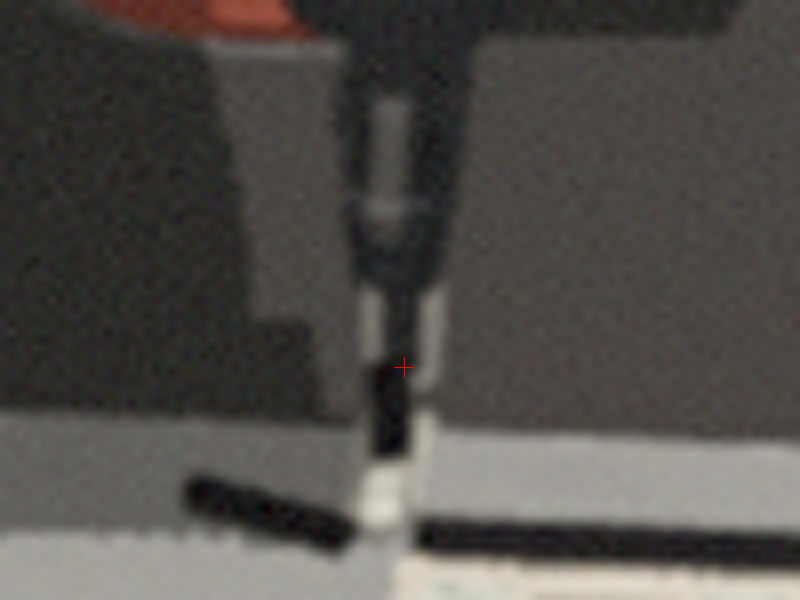

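The fingertips stand behind the knob (fingers at crop u≈401, knob at u≈390), inside the 22 mm pad width. I'll push along +x with a small y correction.

Emit:
{"name": "step_arm", "arguments": {"targets": [0.003,0.001,0,0,0.006,0.0015,0,0,0.009,0.0015,0.001,0,0.012,0.0015,0.001,0,0.015,0.0015,0.001,0,0.018,0.0015,0.001,0,0.021,0.0015,0.001,0,0.024,0.0015,0.002,0,0.026,0.0015,0.002,0,0.026,0.0015,0.002,0]}}

```text
t: 16.93
tool_pos: [0.4485, -0.0101, 0.0474]
tool_rot: [3.108, -0.336, 0.067]
contact_force: [-0.5, 0.7, 0.1]
opening: -0.0005
```

```bash
python3 snap.py 15; python3 go.py -80,45,.047,0,11
```

```text
16.9833 [ 0.4484 -0.0101  0.0474] [ 0.23  0.98 -0.09] [0.02 0.06 0.  ]
F [ 0.2  1.  -0.1] viewer TCP [-101.6    44.54]
tcp [ 0.4484 -0.0101  0.0474] yaw -0.2152 tilt -0.99895
11 rows
0.002,-0,0,0, 0.004,-0,0,0, 0.006,-0,0,0, 0.008,-0,0,0, 0.01,-0,0.001,0, 0.012,-0,0.001,0, 0.014,-0,0.001,0, 0.016,-0,0.001,0, 0.018,-0,0.001,0.001, 0.02,-0,0.001,0.001, 0.022,-0,0.001,0.001
```

View pics/snap15.png

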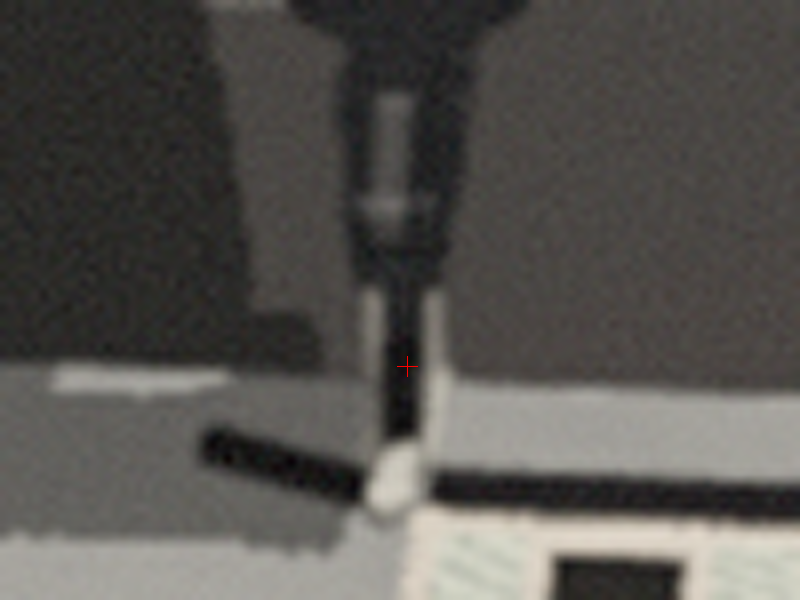

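Emit:
{"name": "step_arm", "arguments": {"targets": [0.002,0,0,0,0.004,0,0,0,0.006,0,0,0,0.008,0,0,0,0.01,0,0.001,0,0.012,0,0.001,0,0.014,0,0.001,0,0.016,0,0.001,0,0.018,0,0.001,0,0.02,0,0.001,0,0.022,0,0.001,0,0.022,0,0.001,0]}}

```text
t: 17.98
tool_pos: [0.4679, -0.0143, 0.0468]
tool_rot: [3.108, -0.336, 0.057]
contact_force: [-9.9, 2.1, 5.6]
opening: -0.0001
```

```bash
python3 snap.py 16; python3 go.py -70,45,.047,0,10
```

```text
18.0333 [ 0.4679 -0.0143  0.0467] [-9.92  1.68  5.37] [ 0.35  1.52 -0.03]
F [-9.9  1.7  5.4] viewer TCP [-81.73  44.56]
tcp [ 0.4679 -0.0143  0.0467] yaw -0.215 tilt -0.99922
10 rows
0.001,-0,0,0, 0.002,-0,0,0, 0.004,-0,0,0, 0.005,-0,0,0, 0.006,-0,0,0, 0.007,-0,0,0, 0.008,-0,0,0.001, 0.009,-0,0,0.001, 0.011,-0,0,0.001, 0.012,-0,0,0.001
```

View pics/snap16.png

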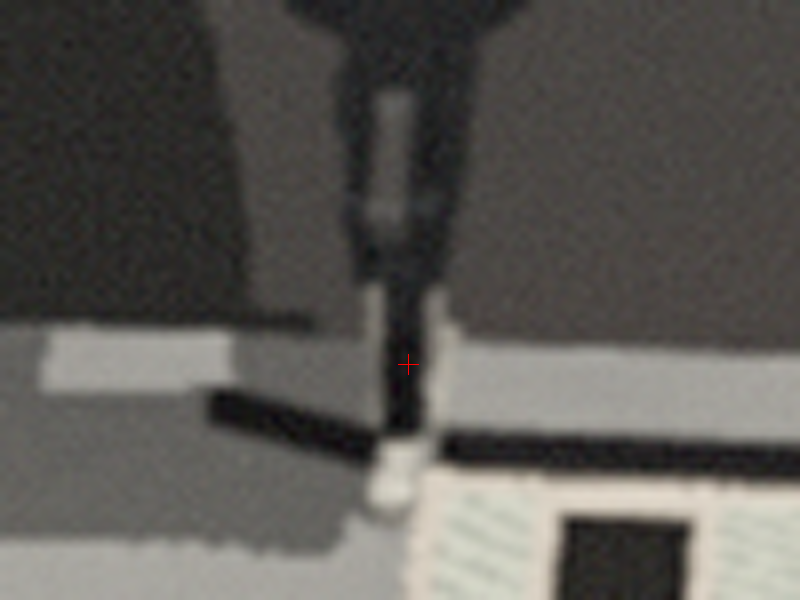

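A 10 N reaction has built up, so either this is the latch stop or something is blocking it. I'll measure the bolt nose position before and after.

```bash
python3 - <<'E'
from h import *
V=np.load("top_v.npy");Vs=np.load("scene_v.npy"); Vs[2]=V[2]
for f in("0","13","15","16"):
    p=load(f"scene{f}.npz"); im=rect(p,Vs[:2],Vs[2],.0375)
    g=cv2.cvtColor(im,cv2.COLOR_RGB2GRAY)
    c=im[int((240-75)*S):int((240-15)*S),int(20*S):int(150*S),::-1]
    cv2.imwrite(f"pics/nose{f}.png",cv2.resize(c,(780,360)))
a=[cv2.imread(f"pics/nose{f}.png") for f in("13","16")]; cv2.imwrite("pics/nose.png",cv2.resize(np.vstack(a),(650,600)))
E
```

```text
(no output)
```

View pics/nose.png

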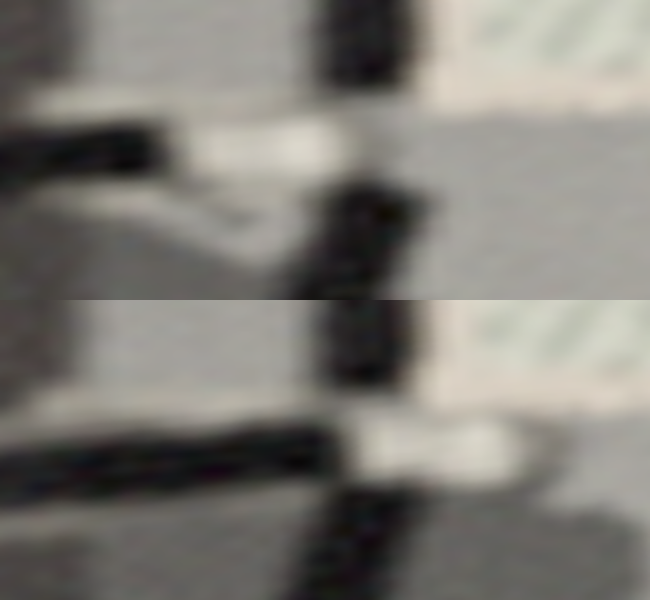

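The knob base (160→335 px) and the bolt nose (355→530 px) both moved 35 mm. Starting from about 2 mm, the latch is at its stop, which fits the 10 N reaction. Now I'll back off and lift.

Emit:
{"name": "step_arm", "arguments": {"targets": [-0.004,0,0,0,-0.01,0,0,0,-0.018,0,0,0,-0.026,0,-0.002,0,-0.03,0,-0.02,0,-0.034,0,-0.05,0,-0.045,0,-0.085,0,-0.055,0,-0.12,0,-0.055,0,-0.12,0]}}

```text
t: 18.78
tool_pos: [0.4129, -0.0007, 0.1729]
tool_rot: [3.107, -0.335, 0.081]
contact_force: [1.7, -0.6, 1.0]
opening: -0.0001
```

```bash
python3 - <<'E'
from h import *
from station import monitor, imaging
V=np.load("top_v.npy"); Vs=np.load("scene_v.npy"); Vs[2]=V[2]
o=monitor.get_obs(); print(o["t"],np.round(o["tool_pos"],4),np.round(o["contact_force"],1))
p=imaging.get_image("top"); s=imaging.get_image("scene")
cv2.imwrite("pics/top17.png",cv2.resize(p["color"][165:315,235:445,::-1],(798,570),interpolation=cv2.INTER_CUBIC))
cv2.imwrite("pics/scene17.png",s["color"][:,:,::-1])
im=rect(s,Vs[:2],Vs[2],.0375); cv2.imwrite("pics/nose17.png",cv2.resize(im[int((240-75)*S):int((240-15)*S),int(20*S):int(150*S),::-1],(650,300)))
for n,q,W in(("top",p,V),("scene",s,Vs)):
    im=rect(q,W[:2],W[2],.036); g=cv2.cvtColor(im,cv2.COLOR_RGB2GRAY)
    m=np.zeros_like(g); r=(slice(180,320),slice(224,376)); m[r]=(g[r]<110); k,l,st,ce=cv2.connectedComponentsWithStats(m)
    i=1+np.argmax(st[1:,4]); print(n,"pad",toxy(ce[i]))
E
```

```text
18.7833 [ 0.4129 -0.0007  0.1729] [ 1.7 -0.6  1. ]
top pad [[  1.9        114.32049131]]
scene pad [[  0.48517763 114.05028805]]
```

View pics/nose17.png

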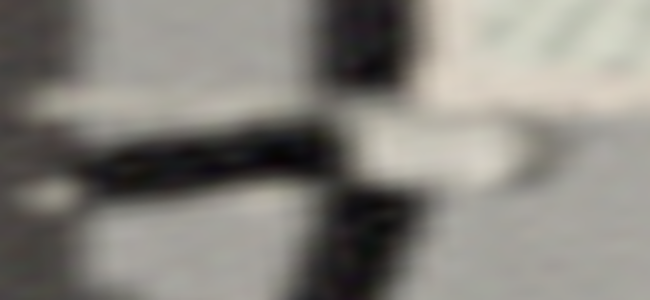

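View pics/scene17.png

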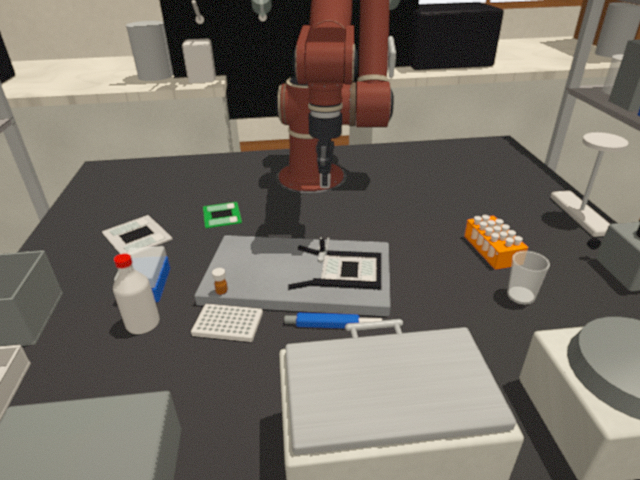

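View pics/top17.png

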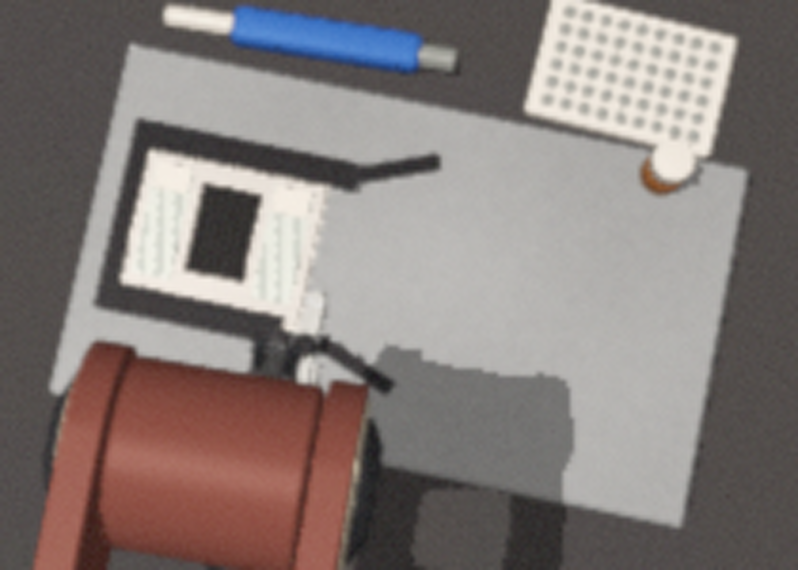

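The carrier is still home with the bolt across behind its rear edge, and the other things look untouched. I'll let the arm settle, then hand in.

Emit:
{"name": "step_arm", "arguments": {"targets": [0,0,-0.01,0,0,0,-0.01,0,0,0,-0.01,0,0,0,-0.01,0]}}

```text
t: 19.22
tool_pos: [0.4103, -0.0003, 0.1761]
tool_rot: [3.108, -0.336, 0.065]
contact_force: [-0.4, 0.7, -0.2]
opening: -0.0003
```

```bash
python3 - <<'E'
from station import monitor, ticket
o=monitor.get_obs(); print(o["t"],o["tool_pos"],o["contact_force"])
print(ticket.finish_job())
E
```

```text
19.2167 [ 4.10265760e-01 -2.75942056e-04  1.76084910e-01] [-0.43090002  0.69286601 -0.18590648]
the job is handed in; nothing more can be done
None
```

The slide carrier is home against the end stop with the latch bolt pushed across behind it, and the job is handed in at about 19 s of the 61 s allowed. I pressed the closed fingertips on the smaller white carrier's pad at about 5–9 N and dragged it through the funnel. I then pushed the knob across from behind and lifted clear.

**Turning slip:** the carrier slipped once while being turned; a short drag back with a slower turn straightened it.

**Force:** the highest reading on the carrier was about 15 N in total, during the final nudge at the stop. The force was only read at the end of each move.

**Carrier position:** the last pictures put the pad centre at x = 1.9 mm, y = 114.3 mm of the viewer's frame from the top camera. The scene camera gave x = 0.5 mm, y = 114.1 mm. The plate lies square to the rails. The two cameras disagree by 1.4 mm in x, which is inside the 4 mm allowed.

**Latch:** the knob and bolt nose moved 35 mm from a start near 2 mm, so the travel is about 37 mm. A 10 N reaction at the end fits the latch stop. The travel comes from picture measurements, not a direct reading.

**Other things:** nothing else looked moved in the last pictures, though I did not measure each one. The arm read no contact before I handed in.

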